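# Pry the snap cover off a lamp power unit and reset its breaker

### The job

The studio lamp has tripped. Take the orange pry lever from its wooden rest and lever up the notched end of the blue snap-fit cover on the grey power unit until it pops up, then lay the lever back in its rest the way it lay. Next lift the cover off and set it down, face up and flat, in the white tray (do not drop or throw it), and last push the red breaker paddle inside the unit fully over to its on side; leave everything else on the table alone.

Things in the scene. Friction and masses are not known exactly. Their poses are not given: they have to be found in the camera images.
- unit_notch (a point): Pry notch of the grey, fixed power unit: middle of the notch's outer lower edge, 86 mm above the table, where the lever bears. x points level from here into the unit, y left, z up. A slot 26 mm wide in the front wall (yellow mark below), open above, its floor at z = 0 running 15 mm in to the hollow inside. The cover's underside is 6 mm above this floor and begins at x = 12 mm.
- unit_recess (a point): Centre of the cover's recess in the unit, at the height of the rim around it (100 mm above the table, 14 mm above unit_notch); axes as unit_notch, which is 72 mm away. The unit is 110 mm wide and spans x -72 to 100 mm. Under the cover is a hollow 114 mm long (x -57 to 57 mm), 56 mm wide, its floor 30 mm above the table; a ball catch juts 5 mm from each side wall at x = -25 mm.
- cover_front (a point): Middle of the upper edge of the blue cover's notched end; shut, 14 mm above and 12 mm inward of unit_notch. Ball catches 35 mm in from it need 10 to 20 N here. Pried up about 8 mm it snaps past them and stays up, 15 mm above shut, sloping 0.12 rad, far end still in the recess, then lifts off freely. To pry: tip 34 mm past unit_notch, handle down to a slope of 0.3 to 0.4 rad.
- cover_center (a point): Centre of the cover's plate, 120 (x, notched to far end) x 62 (y) x 8 mm (z, out of its face), 110 g. Shut, it is flush with the rim, 1.5 mm gap all round; once popped up its sides can be gripped across the 62 mm near the notched end, above the rim. Clip legs (at x -25 mm) and a rib (x 45 mm) reach 22 mm below the plate: set down flat, this point is 26 mm above the floor.
- lever_grip (a point): Centre of the orange handle of the pry lever, a straight flat lever 190 mm long, 130 g. Handle 110 mm long (x), 20 mm wide (y), 18 mm thick (z); x points to the blade's tip. The steel blade is on the same axis: 34 mm wide from 55 to 97 mm from this point, then 18 mm wide to the tip at 135 mm (the shoulder at 97 mm cannot enter the notch); 4 mm thick, the last 20 mm 3 mm thick.
- lever_tip (a point): Tip of the lever's blade, 135 mm from lever_grip along the lever.
- rest_seat (a point): Where lever_grip is when the lever lies in its fixed wooden rest, 39 mm above the table; x points as the lever does. The rest has two forks, 42 mm behind this point under the handle and 78 mm ahead under the blade, each 12 mm long, 26 and 40 mm wide between cheeks 8 mm thick that stand 9 mm above the support.
- tray_in (a point): Centre of the inner floor of the fixed white tray, 5 mm above the table; inside 180 mm (x) by 140 mm (y), rim 16 mm above the table.
- breaker (a joint): Angle of the red breaker paddle: about 0 to 0.25 is tripped (leaning towards the notch), 1.2 is fully on (leaning away from the notch); it stays where it is left and takes about 4 N at its end.
- breaker_pivot (a point): Pivot of the breaker paddle in the hollow under the cover, 92 mm inward of unit_notch, 40 mm above the table. The paddle is 42 mm long from here, 26 mm wide, 9 mm thick; at joint angle q it leans q - 0.6 rad from upright, away from the notch where positive. A shut gripper reaches in from above between the notch end and the paddle and pushes it away from the notch.
- jar_white: Bystander: white jar, blue lid, 68 mm across, 100 mm tall; origin at the middle of its underside.
- jar_green: Bystander: clear glass jar, green lid, 64 mm across, 75 mm tall; origin at the middle of its underside.
- bottle_amber: Bystander: amber bottle, 52 mm across, 130 mm tall; origin at the middle of its underside.
- carton: Bystander: yellow carton, 110 x 70 x 45 mm; origin at the middle of its underside.
- spatula: Bystander: spatula lying on the table, 190 mm long, not needed.
- brush_pot: Bystander: yellow pot of paint brushes, 84 mm across, 195 mm tall; origin at the middle of its underside.
Things that resemble listed ones, but are neither listed nor needed, are in the scene too. Of the things like the part that bears cover_front, leave any that is purple; of the rest the smaller one is meant.

How it is judged:
By the outcome, as a careful person would: the job done as asked, in the order asked, and still so for the second after the job is handed in, with the robot touching nothing.
It also fails if it takes over 72 s, if anything falls off the work surface, if the arm or the gripper's body presses on something with over 40 N, if the wrist force passes 120 N, or if a joint passes its speed limit or range.

### The arm

A 7-joint arm with a two-finger parallel gripper is mounted at the origin on the work surface. World frame = base frame: x ahead of the robot, y to its left, z up, the work surface at z = 0. Lengths are in mm, angles in degrees, forces in N, time in s.
With the tool pointing down it reaches from about 400 to 875 mm from the base axis. Payload 4.4 kg.
Tool frame: the origin (TCP) lies at the very end of the fingers, on their centre line; the grasp point (between the pads) lies 19 mm behind it; x points along the fingers, y is the direction in which the jaws open and shut, and the axes are right-handed (so a half turn about x gives the same grasp; the last joint's range is limited). The gripper opens to 85 mm and grips with 20 to 120 N. Pads are 22 mm wide; open, the fingers measure 114 mm over their backs; the gripper's body (76 mm by 85 mm) begins 54 mm behind the grasp point. The pads swing forward as they close: fully open they stand 13 mm farther back than shut.
Start: joints at [-77.338, 36.005, 2.206, 86.941, -1.547, 57.084, -1.146], TCP at [183.85, 623.472, 231.313] pointing down, gripper open.
Joint ranges: [-175.42, 175.42], [-21.48, 121.26], [-71.46, 75.88], [10.55, 141.38], [-63.04, 243.04], [13.31, 113.54], [-168.57, 168.57]. Speed limits (degrees/s): [147.25, 147.25, 180, 180, 180, 180, 180].

### API

Orientations are given as [roll, pitch, yaw] about the fixed x, y, z axes, in that order (R = Rz(yaw) Ry(pitch) Rx(roll)).
In Python, from station import get_state, capture, ticket gives the robot as it stands.
- The arm moves only by the tool send_rows, never from a script. Its argument "steps" is a list that holds one entry, the list of rows, each a list of 5 numbers: the opening, from 0 (shut) to 1 (fully open), then the shift along the world's x, y, z in m, then the turn about the world's z in degrees. In form: [[[jaw, tx, ty, tz, turn], ...]]. A call has 1 to 12 rows; each row shifts and turns the commanded pose from where the row before left it; what a row does not reach is not made up. A row lasts 1/8 s, in which the tool goes at most 62.5 mm and 10.7 degrees, less where a joint would pass 70% of its speed; a pose out of reach is approached as far as the arm can. A call is refused whole if a number of a shift passes 0.0625 or a number of a turn 10.7, either way. A call with a gripper value outside its range is refused whole. The fingers move at their own pace and stop on an object; "grip_force" is the grip in N (left out, the last holds). Time passes only in rows, so rows that do not move let the fingers close. It gives the time, the measured TCP pose, the force and the opening at its end, in the units of the state.
- get_state(): the state, without advancing time (a new reading comes with each control period).
- capture(name): name is "scene" or "top"; returns a dict with "image" (420x560x3 uint8, blue, green, red), "mtx" (3x3 intrinsics, pixels), "R" (3x3) and "t" (3): a world point X has camera coordinates R X + t. Camera axes: x right, y down, z forward; pixel columns grow to the right and rows downward; lengths in mm; the calibration is good to about 2 mm. A picture is of the moment at which its call begins. There is no depth.
- ticket.job_done(): hands the job in, once; it reports no verdict.
The state is a dict: "t": time; "joints": joint angles; "joint_velocities": joint speeds; "tau": joint torques, N m; "ee_pos": TCP position; "eef_rot": TCP orientation; "wrist_force": force on the tool from outside, world axes, zero at the start; "torque": the same for the moment, N m; "grip_width": finger opening in mm.
Only numpy, scipy, OpenCV 4.12 (cv2) and the standard library are available. Lean on these libraries where they do the work, as an engineer would, in place of code of your own. Each camera call takes 0.05 s, during which the arm holds its last target.

## Working session

There is one attempt and no reset: what is moved stays moved. The work goes in short steps, Python scripts to look and compute and a tool call to move; the robot and the scene stay as the last step left them, time stands still between calls to the robot, and variables do not carry over. Pictures are saved under pics/ and viewed, and the job is handed in when it is done.

Besides the shell and the picture viewer there is one more tool, called by a JSON object that holds its "name" and its "arguments". send_rows: Moves the arm, as the interface text tells. Its arguments: {"type":"object","properties":{"steps":{"type":"array","items":{"type":"array","items":{"type":"array","items":{"type":"number"}}}},"grip_force":{"type":"number"}},"required":["steps"]}

```bash
ls; mkdir -p pics
python3 - <<'E'
from station import get_state, capture
import cv2,json
s=get_state(); print(s)
for n in("scene","top"):
    c=capture(n); cv2.imwrite(f"pics/{n}0.png",c["image"]); print(n,c["mtx"],c["R"],c["t"])
E
```

```text
pics
{'t': 0.0, 'joints': array([-77.33609986,  36.05850054,   2.20303754,  86.99667271,
        -1.54629789,  57.08393399,  -1.14401376]), 'joint_velocities': array([ 0.0016655 ,  0.06141309, -0.08818055,  0.05394343,  0.06046101,
        0.04182653, -0.06742922]), 'tau': array([ 3.38990924e-05, -5.63396680e+01,  1.22594900e+00, -1.93454432e+01,
        1.08361742e-02,  1.07337596e-02,  8.20492687e-06]), 'ee_pos': array([183.69336464, 622.84495337, 230.39019038]), 'eef_rot': array([ -88.79833367,   89.89058723, -105.23041818]), 'wrist_force': array([-0.95427046, -0.01598599,  1.67155414]), 'torque': array([-0.00866741, -0.0309368 ,  0.03075958]), 'grip_width': 85.6281368677831}
scene [[400.29631847   0.         274.02954763]
 [  0.         400.29631847 209.36882214]
 [  0.           0.           1.        ]] [[ 0.00260175  0.99988051  0.01523768]
 [ 0.62961103  0.01020042 -0.77684355]
 [-0.77690616  0.01161497 -0.62950926]] [ -12.38433735 -253.9953202  1706.75797883]
top [[485.46491713   0.         276.54464572]
 [  0.         485.46491713 205.02546148]
 [  0.           0.           1.        ]] [[ 1.64601696e-02 -9.99863105e-01  1.68320186e-03]
 [-9.96728325e-01 -1.65417465e-02 -7.91139511e-02]
 [ 7.91309639e-02 -3.75465912e-04 -9.96864158e-01]] [  -2.4330536   513.45873407 1413.92538222]
```

View pics/scene0.png

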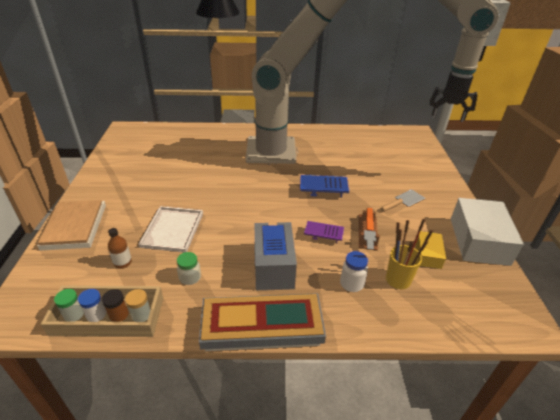

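View pics/top0.png

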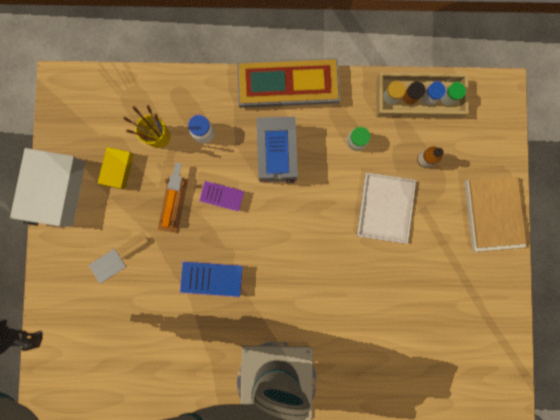

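Run:
```python
import cv2,numpy as np
t=cv2.imread("pics/top0.png"); s=cv2.imread("pics/scene0.png")
def z(im,r,c,h,w,n):
    cv2.imwrite(n,cv2.resize(im[r:r+h,c:c+w],None,fx=8,fy=8,interpolation=cv2.INTER_CUBIC))
z(t,113,240,75,70,"pics/a1.png"); z(t,158,145,75,60,"pics/a2.png")
z(s,218,245,75,60,"pics/a3.png"); z(s,200,345,55,50,"pics/a4.png")
```

```text
(no output)
```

View pics/a1.png

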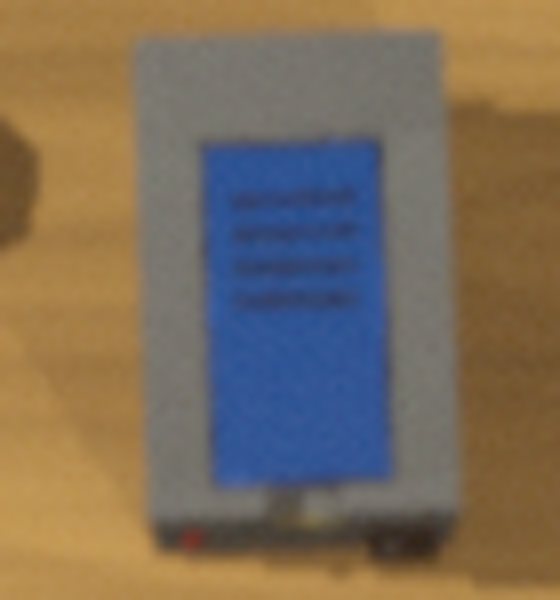

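View pics/a2.png

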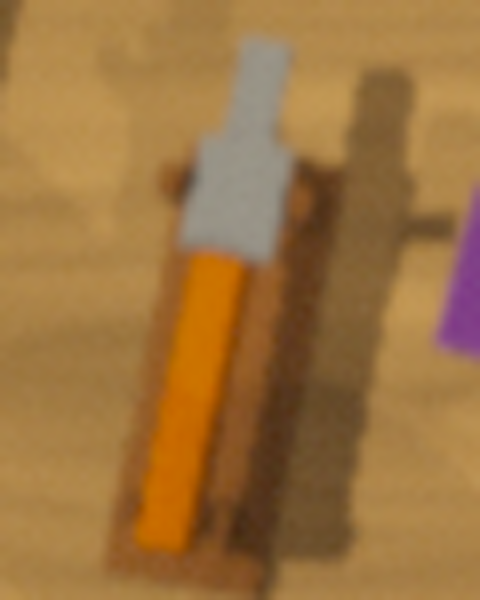

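View pics/a3.png

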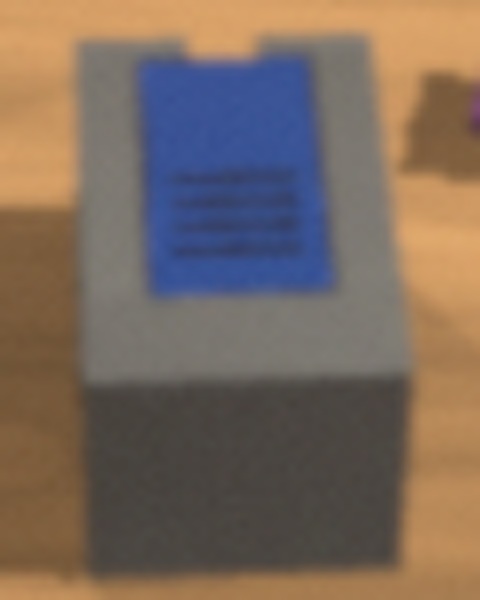

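View pics/a4.png

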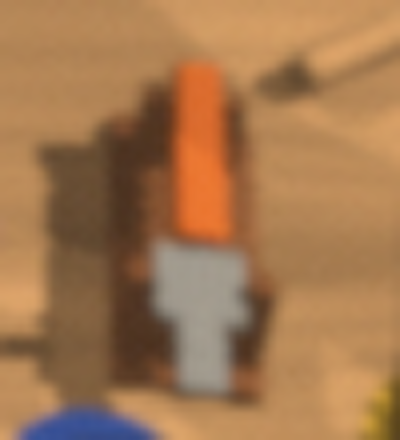

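```bash
cat > h.py <<'E'
import numpy as np
from scipy.optimize import least_squares
K={"scene":(np.array([[400.29631847,0,274.02954763],[0,400.29631847,209.36882214],[0,0,1]]),np.array([[0.00260175,0.99988051,0.01523768],[0.62961103,0.01020042,-0.77684355],[-0.77690616,0.01161497,-0.62950926]]),np.array([-12.38433735,-253.9953202,1706.75797883])),
"top":(np.array([[485.46491713,0,276.54464572],[0,485.46491713,205.02546148],[0,0,1]]),np.array([[1.64601696e-02,-9.99863105e-01,1.68320186e-03],[-9.96728325e-01,-1.65417465e-02,-7.91139511e-02],[7.91309639e-02,-3.75465912e-04,-9.96864158e-01]]),np.array([-2.4330536,513.45873407,1413.92538222]))}
def proj(cam,X):
    k,R,t=K[cam]; p=(R@np.atleast_2d(X).T).T+t; q=p@k.T; return q[:,:2]/q[:,2:]
def px(crop,off,f=8): return (np.array(crop,float)+.5)/f-.5+np.array(off)
def ray(cam,uv,z):
    k,R,t=K[cam]; d=R.T@np.linalg.solve(k,np.array([*uv,1.])); o=-R.T@t
    return o+d*(z-o[2])/d[2]
def place(p,L):
    c,s=np.cos(p[2]),np.sin(p[2]); L=np.asarray(L,float)
    return np.c_[p[0]+c*L[:,0]-s*L[:,1],p[1]+s*L[:,0]+c*L[:,1],L[:,2]]
def fit(obs,p0):
    # obs: list (cam, local pts (z = world), pixels)
    f=lambda p:np.concatenate([(proj(c,place(p,L))-u).ravel() for c,L,u in obs])
    r=least_squares(f,p0,loss='soft_l1',f_scale=.5); return r.x,f(r.x)
E
python3 - <<'E'
from h import *
np.set_printoptions(precision=2,suppress=True)
# local points rel to recess; +x in, y left
U=[[100,55,100],[100,-55,100],[-72,-55,100],[-72,55,100],[60,31,100],[60,-31,100],[-60,-31,100],[-60,31,100]]
Ut=px([[137,38],[440,35],[460,515],[150,520],[202,143],[380,138],[395,478],[213,488]],(240,113))
# scene: image right=+y, so y left(+)=right
Us=px([[408,375],[85,383],[78,40],[368,38],[335,292],[150,297],[138,62],[308,60]],(245,218))
for o in([("top",U,Ut)],[("scene",U,Us)],[("top",U,Ut),("scene",U,Us)]):
    p,r=fit(o,[650,0,0]); print(p[:2],np.degrees(p[2])); print(r.reshape(-1,2).T)
h,b=48,41
L=[[-55,10,h],[-55,-10,h],[55,10,h],[55,-10,h],[55,17,b],[55,-17,b],[97,17,b],[97,-17,b],[135,9,b],[135,-9,b]]
Lt=px([[137,548],[188,552],[190,252],[243,260],[180,247],[268,262],[200,135],[297,150],[240,38],[292,45]],(145,158))
Ls=px([[220,65],[176,65],[230,238],[175,238],[247,245],[152,243],[250,325],[160,318],[230,390],[178,392]],(345,200))
for o in([("top",L,Lt)],[("scene",L,Ls)],[("top",L,Lt),("scene",L,Ls)]):
    p,r=fit(o,[500,250,0]); print(p[:2],np.degrees(p[2])); print(r.reshape(-1,2).T)
# tray outer
for uv in((362,172),(418,178),(408,244),(357,238)): print(ray("top",uv,16))
E
```

```text
[657.69   7.92] 2.7563685781868945
[[-0.46  0.51  0.13 -0.34  0.31  0.01 -0.44  0.21]
 [ 0.07 -0.74 -0.49  0.11  0.6   0.55  0.16 -0.4 ]]
[659.93   8.03] 2.794176230111513
[[ 0.8  -0.55 -0.47  0.33 -0.28  0.    0.25  0.05]
 [ 0.15  0.29  0.23 -0.34 -0.09 -0.12 -0.02 -0.25]]
[658.6    7.98] 2.835922563084068
[[-0.52  0.44  0.15 -0.32  0.27 -0.04 -0.43  0.23  0.79 -0.52 -0.49  0.28
  -0.29  0.01  0.23  0.01]
 [-0.21 -1.08 -0.84 -0.19  0.3   0.22 -0.18 -0.71 -0.24 -0.07 -0.06 -0.64
  -0.45 -0.47 -0.32 -0.55]]
[497.93 318.88] -9.05658254818994
[[-0.31  0.12  0.35  0.49 -0.23  0.21  0.02 -0.69  0.17 -0.3 ]
 [-0.13  0.57 -0.44 -0.25  0.04  0.18 -0.02  0.11 -0.09  0.1 ]]
[500.83 318.63] -9.419452919210375
[[ 0.21 -0.38 -0.07  0.3  -0.3   0.55 -0.23 -0.28 -0.03  0.34]
 [-0.01 -0.69  0.11 -0.65  1.17  0.12  0.29 -0.19  0.51 -0.49]]
[498.55 318.96] -9.230437932125499
[[-0.38  0.04  0.39  0.52 -0.19  0.25  0.1  -0.61  0.29 -0.18  0.12 -0.46
  -0.05  0.33 -0.28  0.59 -0.16 -0.2   0.09  0.46]
 [-0.37  0.36 -0.66 -0.45 -0.18 -0.01 -0.23 -0.06 -0.28 -0.08 -0.45 -1.12
  -0.38 -1.13  0.67 -0.34 -0.22 -0.68 -0.01 -1.  ]]
[ 616.72 -246.98   16.  ]
[ 601.49 -413.82   16.  ]
[ 405.04 -383.06   16.  ]
[ 420.2  -232.73   16.  ]
```

{"name": "send_rows", "arguments": {"steps": [[[0.6,0.039,-0.038,-0.012,0.9],[0.6,0.039,-0.038,-0.012,0.9],[0.6,0.039,-0.038,-0.012,0.9],[0.6,0.039,-0.038,-0.012,0.9],[0.6,0.039,-0.038,-0.012,0.9],[0.6,0.039,-0.038,-0.012,0.9],[0.6,0.039,-0.038,-0.012,0.9],[0.6,0.039,-0.038,-0.012,0.9],[0.6,0.003,0,-0.02,0],[0.6,0,0,0,0]]]}}

```text
t: 1.35
ee_pos: [497.4, 318.9, 113.5]
eef_rot: [-147.9, 89.8, -157.2]
wrist_force: [0.5, 0.1, -0.1]
grip_width: 51.0
```

```bash
cat >> h.py <<'E'
def st():
    from station import get_state
    s=get_state(); e=s["eef_rot"]
    print("t",round(s["t"],2),"p",s["ee_pos"].round(1),"rot",e.round(1),"jaw-90:",round((e[2]-e[0]+180)%360-180,2),"F",s["wrist_force"].round(1),"w",round(s["grip_width"],1),"q",s["joints"].round(0)); return s
def crop(cam,name,r,c,hh,ww,f=8):
    from station import capture; import cv2
    im=capture(cam)["image"]; cv2.imwrite(name,cv2.resize(im[r:r+hh,c:c+ww],None,fx=f,fy=f,interpolation=cv2.INTER_CUBIC))
E
python3 -c "
from h import *
st(); crop('scene','pics/b1.png',180,320,75,100); crop('top','pics/b2.png',120,120,110,110,5)"
```

```text
t 1.35 p [497.4 318.9 113.5] rot [-147.9   89.8 -157.2] jaw-90: -9.27 F [ 0.5  0.1 -0.1] w 51.0 q [-34.  40.  -2. 102.   2.  38.  44.]
```

View pics/b1.png

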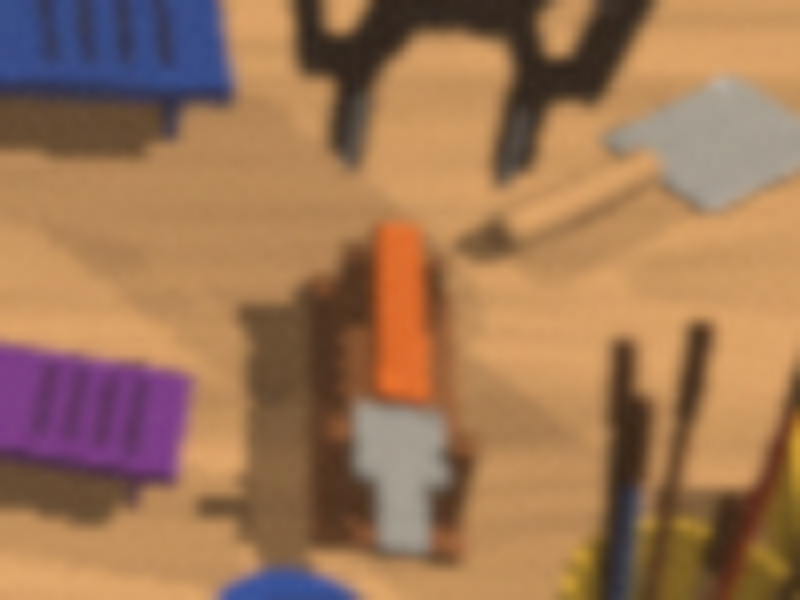

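View pics/b2.png

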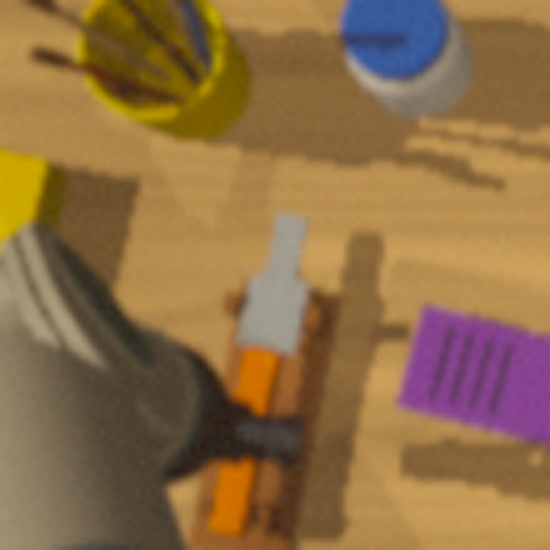

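{"name": "send_rows", "arguments": {"steps": [[[0.6,0.001,0,-0.04,0],[0.6,0,0,-0.03,0],[0.6,0,0,-0.012,0],[0.6,0,0,-0.007,0],[0.3,0,0,0,0],[0.1,0,0,0,0],[0.1,0,0,0,0],[0.1,0,0,0,0]]], "grip_force": 40}}

```text
t: 2.45
ee_pos: [500.5, 320.0, 27.4]
eef_rot: [50.3, 89.9, 41.1]
wrist_force: [-0.4, -0.3, 7.2]
grip_width: 19.3
```

```bash
python3 -c "
from h import *
st(); crop('scene','pics/b3.png',180,320,75,100)"
```

```text
t 2.45 p [500.5 320.   27.4] rot [50.3 89.9 41.1] jaw-90: -9.24 F [-0.4 -0.3  7.2] w 19.3 q [-34.  47.  -1. 104.   2.  28.  44.]
```

View pics/b3.png

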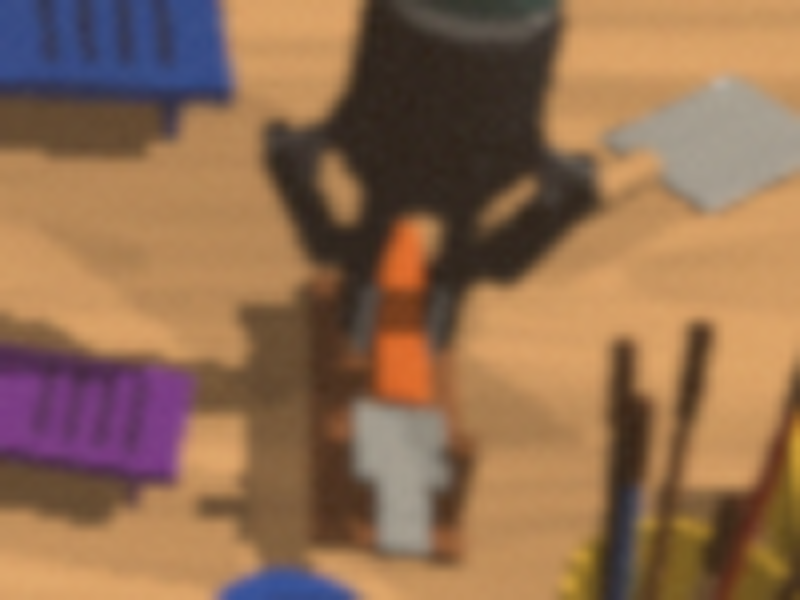

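{"name": "send_rows", "arguments": {"steps": [[[0.1,0,0,0.02,0],[0.1,0,0,0.03,0],[0.1,0,0,0.05,0],[0.1,0,0,0.05,0],[0.1,0,0,0,0],[0.1,0,0,0,0]]], "grip_force": 80}}

```text
t: 3.25
ee_pos: [499.3, 319.0, 176.5]
eef_rot: [-136.4, 90.0, -145.7]
wrist_force: [-0.2, 0.4, -1.4]
grip_width: 18.4
```

```bash
python3 -c "
from h import *
st(); crop('scene','pics/b4.png',160,320,100,100,6);crop('top','pics/b5.png',120,120,110,110,5)"
```

```text
t 3.25 p [499.3 319.  176.5] rot [-136.4   90.  -145.7] jaw-90: -9.24 F [-0.2  0.4 -1.4] w 18.4 q [-34.  35.  -2. 100.   1.  45.  44.]
```

View pics/b4.png

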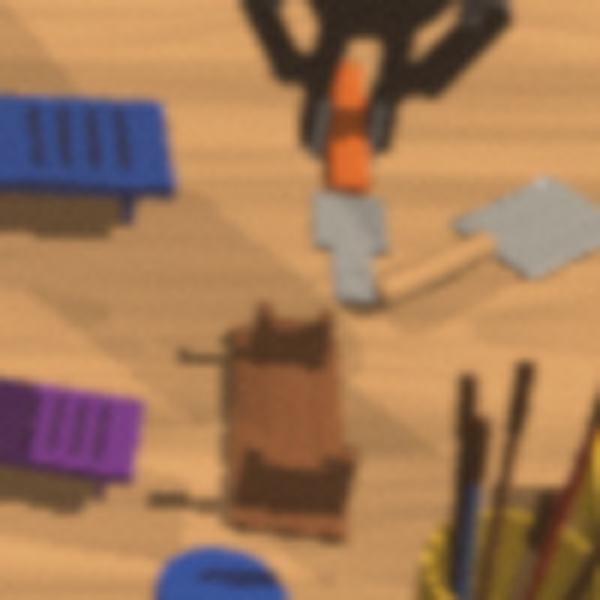

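View pics/b5.png

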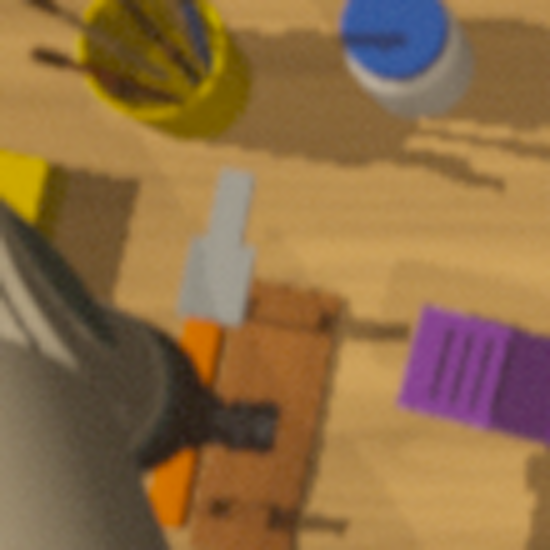

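```bash
cat >> h.py <<'E'
HL=[[-55,10,9],[-55,-10,9],[55,10,9],[55,-10,9],[55,17,2],[55,-17,2],[97,17,2],[97,-17,2],[135,9,1.5],[135,-9,1.5]]
def lev(p,L):  # p=x,y,z,yaw,pitchup of lever_grip
    from scipy.spatial.transform import Rotation as Ro
    return Ro.from_euler('zy',[p[3],-p[4]]).apply(L)+p[:3]
def fitlev(obs,p0,prior,sig):
    def f(p): return np.concatenate([(proj(c,lev(p,np.array(HL,float)[i]))-u).ravel() for c,i,u in obs]+[(p-prior)/sig])
    r=least_squares(f,p0,loss='soft_l1',f_scale=.7,x_scale=[1,1,1,.01,.01]); return r.x,f(r.x)
E
python3 - <<'E'
from h import *
np.set_printoptions(precision=2,suppress=True)
s=px([[362,65],[370,190],[330,188],[383,196],[315,195],[385,250],[318,248],[378,298],[338,302]],(320,160),6)
t=px([[150,520],[185,526],[180,315],[243,326],[200,238],[254,243],[222,168],[254,172]],(120,120),5)
pr=np.array([497.5,318,188.1,np.radians(-9.24),0]); sg=np.array([2,2,1.,.02,.3])
p,r=fitlev([("scene",[0,2,3,4,5,6,7,8,9],s),("top",[0,1,4,5,6,7,8,9],t)],pr,pr,sg)
print(p[:3],np.degrees(p[3:]));print(r[:-5].reshape(-1,2).T)
E
```

```text
[497.95 316.69 187.53] [-8.67 -0.94]
[[-0.49  0.13 -0.22 -0.03 -0.59  0.52 -0.55 -0.47 -0.45 -0.83 -0.21 -0.69
  -0.52 -1.64  0.3  -0.26  0.06]
 [-0.93 -0.54 -0.91  0.63 -0.4   0.6  -0.33  0.99 -0.38  0.24  0.33 -0.49
  -0.53 -0.73  0.41 -0.26  0.07]]
```

{"name": "send_rows", "arguments": {"steps": [[[0.1,-0.006,-0.03,0,1.5],[0.1,-0.006,-0.04,0,1.5],[0.1,-0.006,-0.05,0,1.5],[0.1,-0.006,-0.05,0,1.5],[0.1,-0.006,-0.05,0,1.5],[0.1,-0.006,-0.05,0,1.5],[0.1,-0.002,-0.03,0,1.5],[0.1,0,-0.02,-0.02,1.6],[0.1,0,0,-0.03,0],[0.1,0,0,0,0],[0.1,0,0,0,0]]]}}

```text
t: 4.72
ee_pos: [461.8, -0.1, 126.4]
eef_rot: [163.9, 90.0, 166.8]
wrist_force: [1.8, 0.1, -0.9]
grip_width: 18.6
```

```bash
python3 -c "
from h import *
st(); crop('scene','pics/c1.png',170,220,100,100,6);crop('top','pics/c2.png',120,220,110,110,5)"
```

```text
t 4.72 p [ 4.618e+02 -1.000e-01  1.264e+02] rot [163.9  90.  166.8] jaw-90: 2.91 F [ 1.8  0.1 -0.9] w 18.6 q [  0.  31.  -6. 122.   6.  28.  83.]
```

View pics/c1.png

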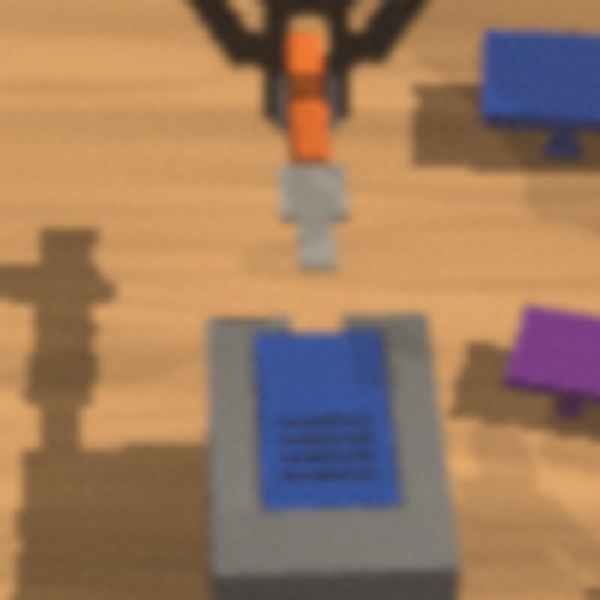

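View pics/c2.png

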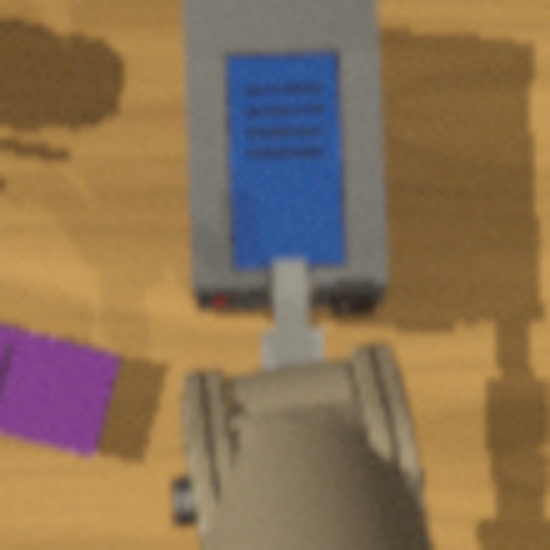

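```bash
cat >> h.py <<'E'
def tri(us,ut,x0=(580,0,130)):
    r=least_squares(lambda X:np.r_[proj("scene",X)[0]-us,proj("top",X)[0]-ut],x0); return r.x,r.fun
E
python3 - <<'E'
from h import *
np.set_printoptions(precision=2,suppress=True)
print(tri(px([319,267],(220,170),6),px([289.5,259],(220,120),5)))
for a in ([290,318],[343,318]): print(ray("scene",px(a,(220,170),6),100))
s=px([[327,32],[290,32],[328,160],[290,160],[345,168],[281,167],[349,217],[282,217],[337,268],[301,269]],(220,170),6)
t=px([[322,330],[268,332],[307,258],[272,260]],(220,120),5)
t=px([[267,332],[322,330],[272,260],[307,258]],(220,120),5)
pr=np.array([459.9,-1,138.0,np.radians(2.9),0]); sg=np.array([2,2,1.,.02,.3])
p,r=fitlev([("scene",[0,1,2,3,4,5,6,7,8,9],s),("top",[6,7,8,9],t)],pr,pr,sg)
print(p[:3],np.degrees(p[3:]),lev(p,[[135,0,0]]));print(r[:-5].reshape(-1,2).T)
E
```

```text
(array([595.99,   5.02, 138.61]), array([-0., -0., -0., -0.]))
[589.13  -8.78 100.  ]
[588.74  17.4  100.  ]
[460.74  -0.62 137.47] [ 2.27 -0.83] [[595.62   4.72 135.51]]
[[-0.64 -0.63  0.68  0.42  0.1  -0.39  0.11 -0.18 -0.   -0.22 -1.32  0.18
   0.3  -0.1 ]
 [-0.37 -0.3  -0.89 -0.8  -0.44 -0.12  0.13  0.3   0.13  0.06 -0.46 -0.34
   0.09  0.34]]
```

{"name": "send_rows", "arguments": {"steps": [[[0.1,-0.002,0,-0.02,0],[0.1,0,0,-0.015,0],[0.1,0,0,-0.01,0],[0.1,0,0,0,0],[0.1,0,0,0,0]]]}}

```text
t: 5.45
ee_pos: [460.3, -0.4, 81.8]
eef_rot: [1.3, 89.9, 4.2]
wrist_force: [0.1, -0.8, -2.2]
grip_width: 18.1
```

{"name": "send_rows", "arguments": {"steps": [[[0.1,0,0,-0.001,0],[0.1,0,0,-0.001,0],[0.1,0,0,0,0]]]}}

```text
t: 5.82
ee_pos: [459.9, -0.6, 79.4]
eef_rot: [22.2, 90.0, 25.1]
wrist_force: [-0.1, -0.4, -0.5]
grip_width: 18.5
```

{"name": "send_rows", "arguments": {"steps": [[[0.1,0,0,-0.001,0],[0.1,0,0,0,0]]]}}

```text
t: 6.08
ee_pos: [459.8, -0.5, 78.2]
eef_rot: [175.9, 90.0, 178.8]
wrist_force: [0.1, -0.6, -1.5]
grip_width: 18.1
```

```bash
python3 -c "
from h import *
st(); crop('scene','pics/c3.png',170,220,100,100,6);crop('top','pics/c4.png',120,220,110,110,5)"
```

```text
t 6.08 p [459.8  -0.5  78.2] rot [175.9  90.  178.8] jaw-90: 2.87 F [ 0.1 -0.6 -1.5] w 18.1 q [ -1.  36.  -4. 124.   7.  20.  82.]
```

View pics/c3.png

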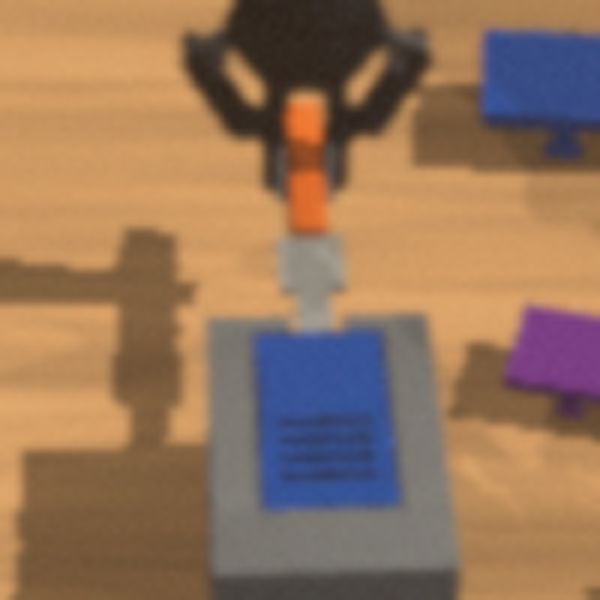

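{"name": "send_rows", "arguments": {"steps": [[[0.1,0,0,-0.001,0],[0.1,0,0,0,0]]]}}

```text
t: 6.42
ee_pos: [459.8, -0.6, 77.2]
eef_rot: [-176.3, 90.0, -173.4]
wrist_force: [-0.1, -0.6, -2.5]
grip_width: 18.7
```

{"name": "send_rows", "arguments": {"steps": [[[0.1,0,0,-0.001,0],[0.1,0,0,0,0]]]}}

```text
t: 6.68
ee_pos: [459.9, -0.5, 76.3]
eef_rot: [143.3, 90.0, 146.2]
wrist_force: [-0.5, -0.8, -1.4]
grip_width: 18.3
```

{"name": "send_rows", "arguments": {"steps": [[[0.1,0,0,-0.001,0],[0.1,0,0,0,0]]]}}

```text
t: 6.92
ee_pos: [459.9, -0.5, 75.4]
eef_rot: [3.5, 90.0, 6.4]
wrist_force: [-0.7, 0.1, 1.4]
grip_width: 18.4
```

{"name": "send_rows", "arguments": {"steps": [[[0.1,0,0,0.0012,0],[0.1,0.003,0,0,0],[0.1,0.004,0,0,0],[0.1,0.003,0.001,0,0],[0.1,0,0,0,0]]]}}

```text
t: 7.55
ee_pos: [470.3, 0.6, 76.5]
eef_rot: [22.1, 90.0, 25.0]
wrist_force: [0.7, -0.4, -2.1]
grip_width: 18.3
```

```bash
python3 -c "
from h import *
st(); crop('scene','pics/c5.png',170,220,100,100,6)"
```

```text
t 7.55 p [470.3   0.6  76.5] rot [22.1 90.  25. ] jaw-90: 2.88 F [ 0.7 -0.4 -2.1] w 18.3 q [ -1.  37.  -4. 123.   7.  21.  82.]
```

View pics/c5.png

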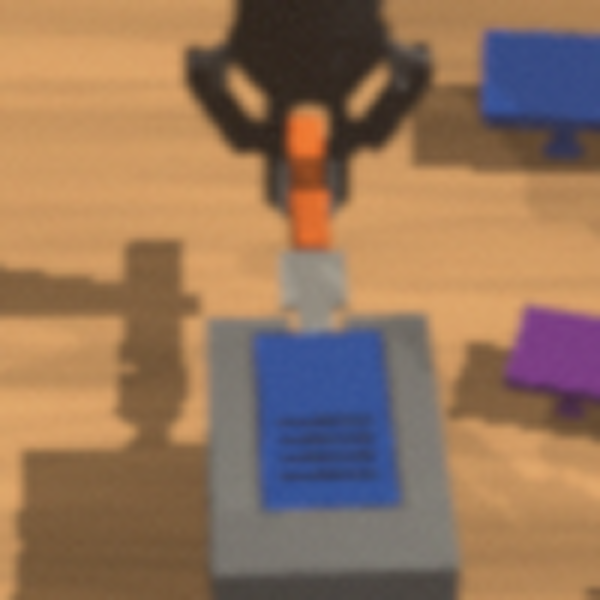

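The tip is under the cover with no contact force (shoulder at row ~305, wall edge at ~318). I'll continue in.

{"name": "send_rows", "arguments": {"steps": [[[0.1,0.005,0,0,0],[0.1,0.005,0,0,0],[0.1,0.004,0.001,0,0],[0.1,0.003,0,0,0],[0.1,0,0,0,0],[0.1,0,0,0,0]]]}}

```text
t: 8.35
ee_pos: [487.1, 1.5, 76.6]
eef_rot: [4.7, 90.0, 7.5]
wrist_force: [0.4, 0.6, -1.1]
grip_width: 18.3
```

```bash
python3 -c "
from h import *
st(); crop('scene','pics/c6.png',170,220,100,100,6)"
```

```text
t 8.35 p [487.1   1.5  76.6] rot [ 4.7 90.   7.5] jaw-90: 2.87 F [ 0.4  0.6 -1.1] w 18.3 q [ -0.  38.  -4. 120.   7.  23.  82.]
```

View pics/c6.png

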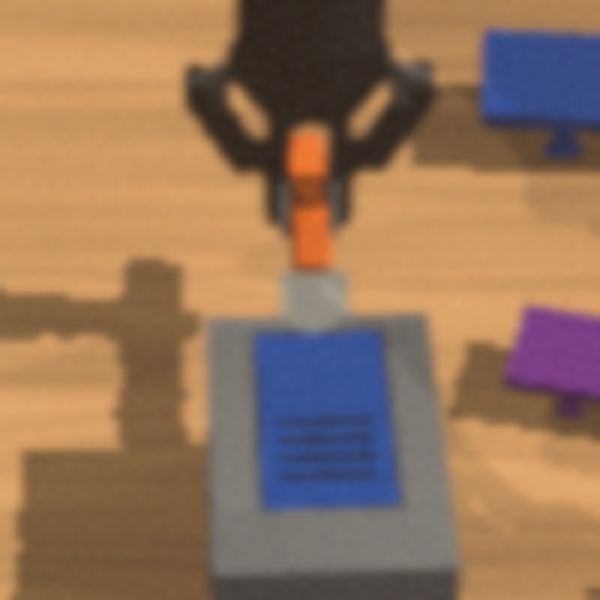

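{"name": "send_rows", "arguments": {"steps": [[[0.1,0,0,0,0],[0.1,0,0,0,0],[0.1,0,0,-0.004,0],[0.1,0.001,0,-0.004,0],[0.1,0,0,-0.004,0],[0.1,0,0,0,0]]], "grip_force": 25}}

```text
t: 9.15
ee_pos: [487.5, 1.1, 64.5]
eef_rot: [-146.4, 90.0, -143.6]
wrist_force: [-2.4, -1.3, 5.1]
grip_width: 18.5
```

{"name": "send_rows", "arguments": {"steps": [[[0.1,0.001,0,-0.004,0],[0.1,0.001,0,-0.004,0],[0.1,0,0,0,0]]]}}

```text
t: 9.52
ee_pos: [487.8, 1.1, 56.3]
eef_rot: [-172.8, 89.8, -169.9]
wrist_force: [-4.4, -0.1, 5.2]
grip_width: 18.4
```

```bash
python3 -c "
from h import *
st(); crop('scene','pics/d1.png',170,220,100,100,6)"
```

```text
t 9.53 p [487.8   1.1  56.3] rot [-172.8   89.8 -169.9] jaw-90: 2.85 F [-4.4 -0.1  5.2] w 18.4 q [ -1.  40.  -4. 120.   7.  20.  82.]
```

View pics/d1.png

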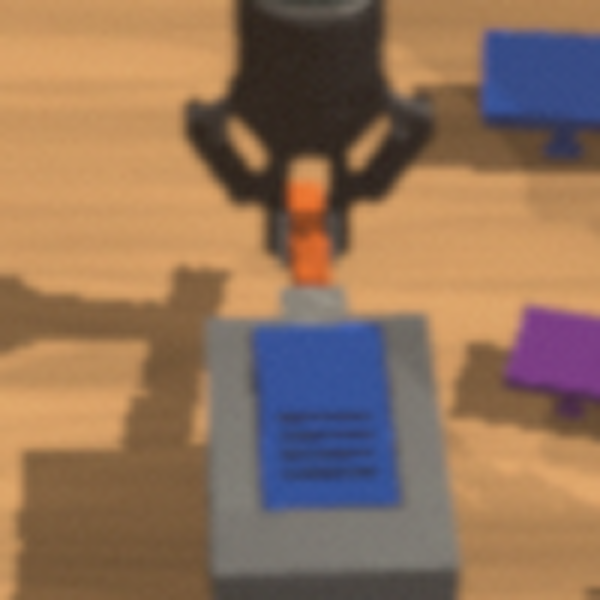

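{"name": "send_rows", "arguments": {"steps": [[[0.1,0.001,0,-0.004,0],[0.1,0.001,0,-0.004,0],[0.1,0,0,0,0]]]}}

```text
t: 9.95
ee_pos: [489.0, 1.1, 48.2]
eef_rot: [-174.5, 89.7, -171.7]
wrist_force: [-6.2, -0.9, 5.8]
grip_width: 18.2
```

{"name": "send_rows", "arguments": {"steps": [[[0.1,0.001,0,-0.004,0],[0.1,0.001,0,-0.004,0],[0.1,0,0,0,0]]]}}

```text
t: 10.32
ee_pos: [492.3, 1.1, 40.2]
eef_rot: [-171.4, 89.8, -168.5]
wrist_force: [-4.4, -0.3, 3.5]
grip_width: 18.1
```

```bash
python3 -c "
from h import *
st(); crop('scene','pics/d2.png',170,220,100,100,6)"
```

```text
t 10.32 p [492.3   1.1  40.2] rot [-171.4   89.8 -168.5] jaw-90: 2.84 F [-4.4 -0.3  3.5] w 18.1 q [ -1.  42.  -4. 120.   8.  19.  82.]
```

View pics/d2.png

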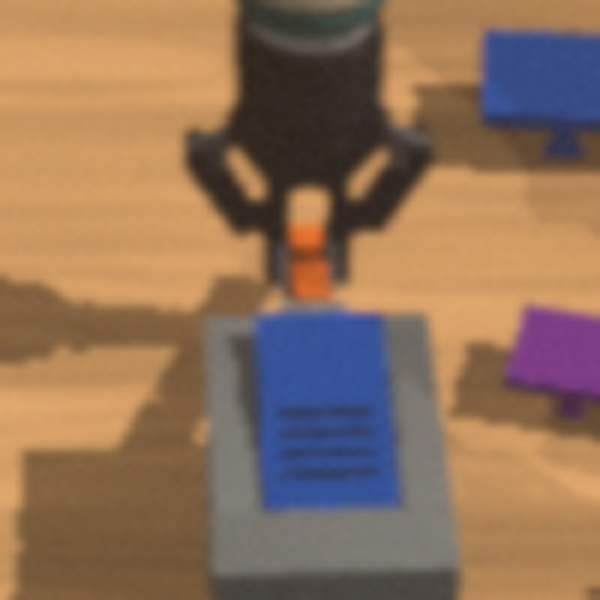

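{"name": "send_rows", "arguments": {"steps": [[[0.1,0.001,0,-0.002,0],[0.1,0,0,0,0],[0.1,-0.004,0,-0.001,0],[0.1,-0.006,0,-0.001,0],[0.1,-0.01,-0.001,-0.001,0],[0.1,-0.01,0,0,0],[0.1,-0.01,-0.001,0,0],[0.1,-0.01,0,0,0],[0.1,-0.01,0,0,0],[0.1,0,0,0,0]]]}}

```text
t: 11.62
ee_pos: [433.1, -0.7, 35.3]
eef_rot: [163.8, 89.9, 166.7]
wrist_force: [0.7, -0.2, -1.3]
grip_width: 18.3
```

```bash
python3 -c "
from h import *
st(); crop('scene','pics/d3.png',170,220,100,100,6)
crop('top','pics/d4.png',120,220,110,110,5)"
```

```text
t 11.62 p [433.1  -0.7  35.3] rot [163.8  89.9 166.7] jaw-90: 2.91 F [ 0.7 -0.2 -1.3] w 18.3 q [  5.  41. -12. 129.  35.  14.  54.]
```

View pics/d3.png

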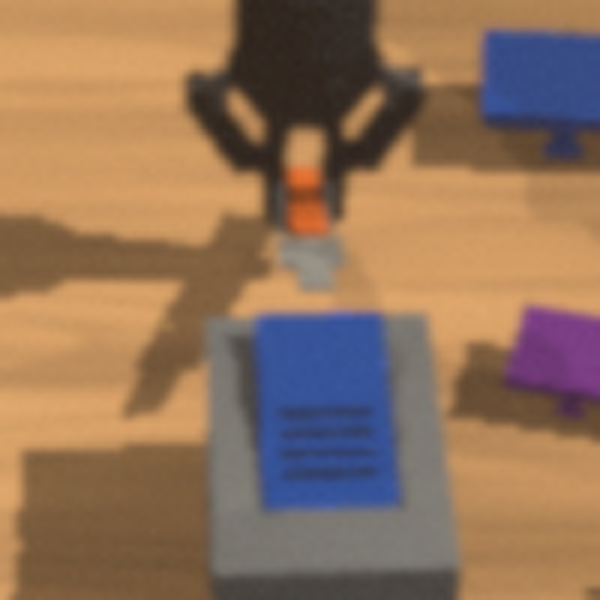

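View pics/d4.png

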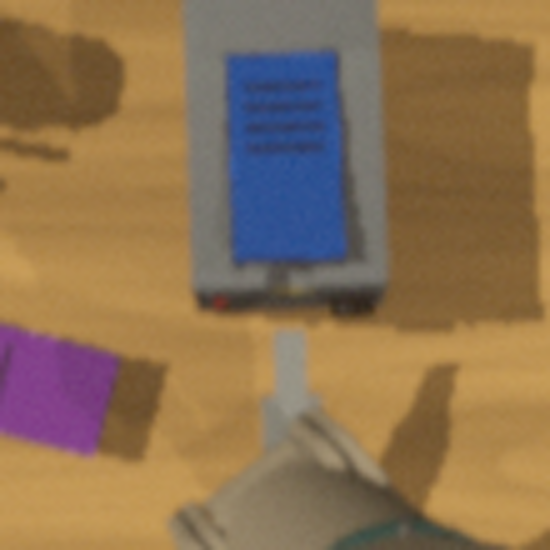

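{"name": "send_rows", "arguments": {"steps": [[[0.1,0,0,0.03,0],[0.1,0,0,0.05,0],[0.1,0.005,0.02,0.04,-1.5],[0.1,0.009,0.04,0.02,-1.5],[0.1,0.009,0.05,0,-1.5],[0.1,0.009,0.05,0,-1.5],[0.1,0.009,0.05,0,-1.5],[0.1,0.009,0.05,0,-1.5],[0.1,0.009,0.04,0,-1.5],[0.1,0.008,0.02,0,-1.6],[0.1,0,0,0,0],[0.1,0,0,0,0]]], "grip_force": 50}}

```text
t: 13.22
ee_pos: [501.3, 318.3, 175.0]
eef_rot: [-127.0, 89.9, -136.2]
wrist_force: [-0.6, -1.0, -1.1]
grip_width: 18.2
```

```bash
python3 -c "
from h import *
st(); crop('scene','pics/e1.png',160,320,100,100,6)
crop('top','pics/e2.png',120,120,110,110,5)"
```

```text
t 13.22 p [501.3 318.3 175. ] rot [-127.    89.9 -136.2] jaw-90: -9.23 F [-0.6 -1.  -1.1] w 18.2 q [-20.  37. -24.  99.  19.  48.  28.]
```

View pics/e1.png

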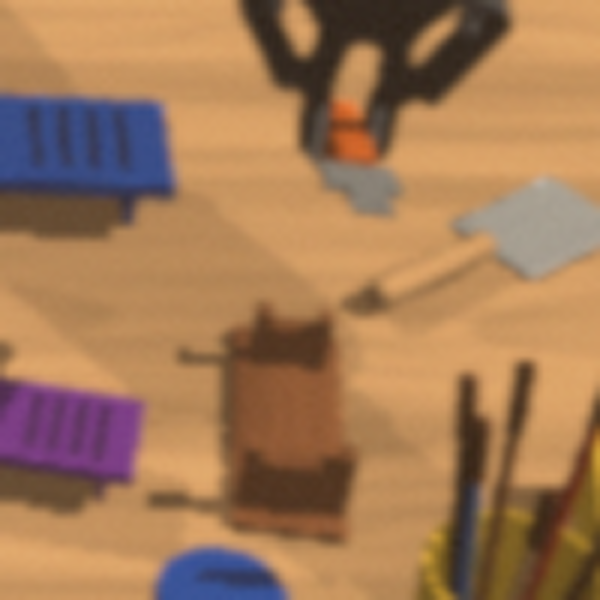

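View pics/e2.png

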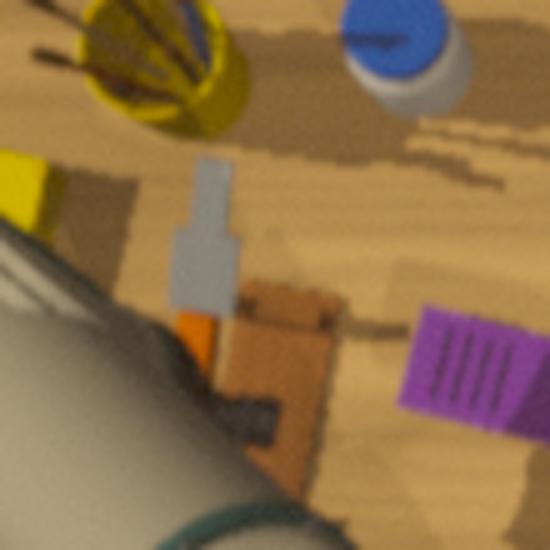

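Run:
```python
from h import *
np.set_printoptions(precision=2,suppress=True)
s=px([[402,186],[395,213],[357,210]],(320,160),6)
t=px([[170,305],[234,316],[174,231],[241,239],[197,159],[232,161]],(120,120),5)
pr=np.array([499.5,317.5,186.6,np.radians(-9.24),.37]); sg=np.array([4,2,4.,.02,.3])
p,r=fitlev([("scene",[6,8,9],s),("top",[4,5,6,7,8,9],t)],pr,pr,sg)
print(p[:3],np.degrees(p[3:]),p[4]);print(r[:-5].reshape(-1,2).T)
```

```text
[502.74 317.   186.77] [-8.66 20.88] 0.3644114922315477
[[ 0.06 -0.13 -0.67 -0.78 -0.42 -0.   -0.13  0.04  0.13]
 [ 0.53 -0.21 -0.06  0.39  0.34 -0.62 -0.03 -0.29  0.48]]
```

{"name": "send_rows", "arguments": {"steps": [[[0.1,-0.0028,0.0019,-0.04,0],[0.1,0,0,-0.04,0],[0.1,0,0,-0.03,0],[0.1,0,0,-0.012,0],[0.1,0,0,0,0],[0.1,0,0,0,0]]], "grip_force": 25}}

```text
t: 14.08
ee_pos: [499.9, 321.9, 54.8]
eef_rot: [48.0, 89.9, 38.8]
wrist_force: [0.3, -0.1, -1.4]
grip_width: 18.4
```

```bash
python3 -c "
from h import *
st(); crop('scene','pics/e3.png',170,320,90,90,6)
crop('top','pics/e4.png',140,130,100,100,6)"
```

```text
t 14.07 p [499.9 321.9  54.8] rot [48.  89.9 38.8] jaw-90: -9.25 F [ 0.3 -0.1 -1.4] w 18.4 q [-24.  46. -19. 103.  25.  34.  23.]
```

View pics/e3.png

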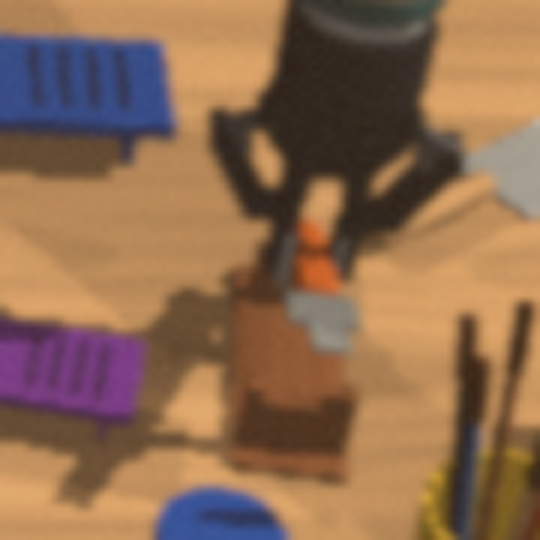

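View pics/e4.png

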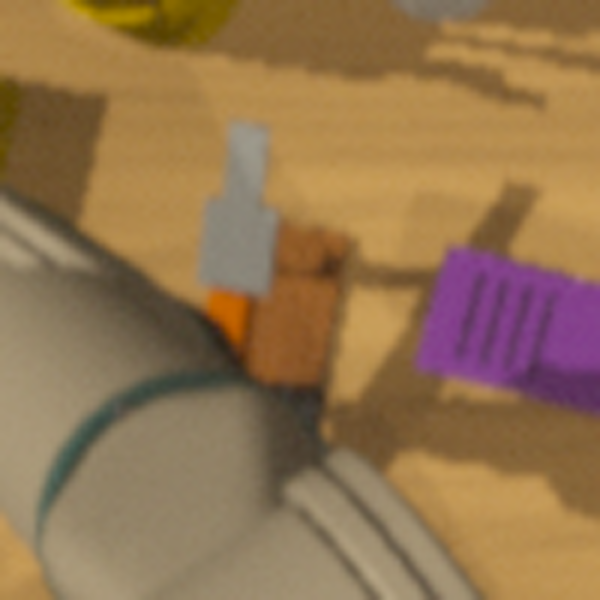

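Run:
```python
from h import *
np.set_printoptions(precision=2,suppress=True)
s=px([[357,318],[353,353],[320,347],[360,296],[285,290]],(320,170),6)
t=px([[198,283],[268,295],[204,197],[279,210],[230,121],[270,124]],(130,140),6)
pr=np.array([500,320.5,66.6,np.radians(-9.24),.37]); sg=np.array([4,2,2.,.02,.3])
p,r=fitlev([("scene",[6,8,9,4,5],s),("top",[4,5,6,7,8,9],t)],pr,pr,sg)
print(p[:3],np.degrees(p[3:]),p[4]);print(r[:-5].reshape(-1,2).T)
```

```text
[501.72 320.77  66.99] [-8.8  21.07] 0.3676681989506543
[[ 0.89  0.06 -0.84 -1.04  0.11 -0.35 -0.02  0.19 -0.21  0.19 -0.03]
 [ 0.85 -0.55  0.05 -0.11  0.22  0.05  0.03  0.03 -0.12 -0.07  0.52]]
```

{"name": "send_rows", "arguments": {"steps": [[[0.1,-0.003,-0.0017,-0.006,0],[0.1,0,0,-0.004,0],[0.1,0,0,-0.003,0],[0.1,0,0,-0.003,0],[0.1,0,0,0,0]]], "grip_force": 20}}

```text
t: 14.8
ee_pos: [497.0, 320.3, 39.1]
eef_rot: [34.4, 89.9, 25.1]
wrist_force: [-0.3, -2.1, 12.0]
grip_width: 18.3
```

{"name": "send_rows", "arguments": {"steps": [[[0.1,0,0,-0.003,0],[0.1,0,0,-0.003,0],[0.1,0,0,-0.003,0],[0.1,0,0,0,0]]]}}

```text
t: 15.3
ee_pos: [498.9, 321.8, 31.0]
eef_rot: [45.2, 89.6, 36.0]
wrist_force: [2.6, 0.7, 13.8]
grip_width: 18.5
```

```bash
python3 -c "
from h import *
st(); crop('scene','pics/e5.png',170,320,90,90,6)
crop('top','pics/e6.png',140,130,100,100,6)"
```

```text
t 15.3 p [498.9 321.8  31. ] rot [45.2 89.6 36. ] jaw-90: -9.26 F [ 2.6  0.7 13.8] w 18.5 q [-24.  48. -18. 104.  26.  31.  22.]
```

View pics/e5.png

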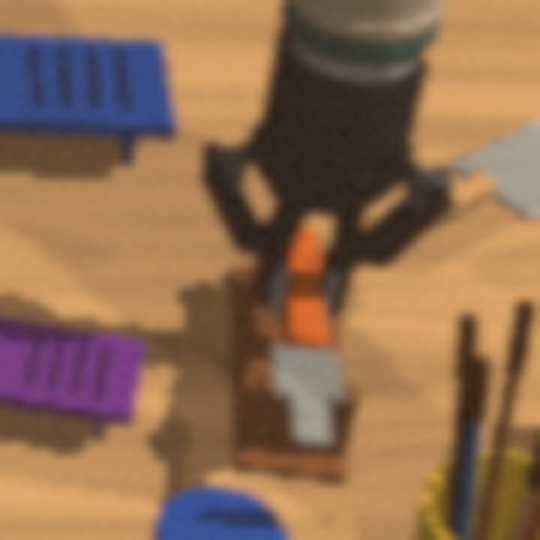

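View pics/e6.png

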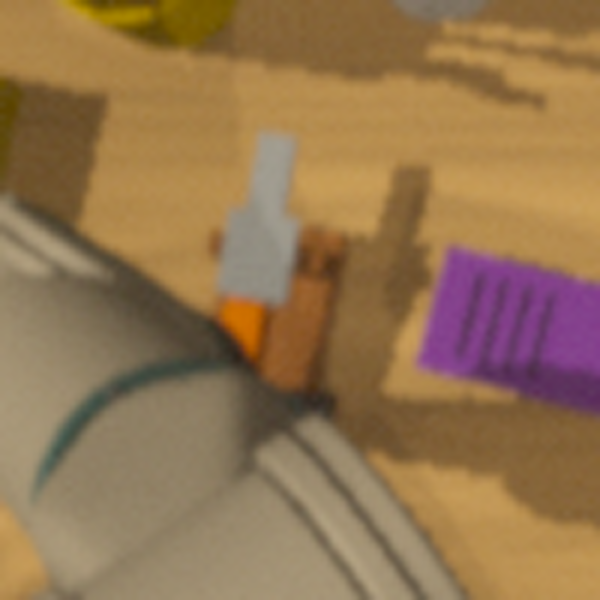

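{"name": "send_rows", "arguments": {"steps": [[[0.1,0,-0.001,-0.003,0],[0.1,0,0,-0.002,0],[0.1,0,0,0,0],[0.1,0,0,0,0]]]}}

```text
t: 15.9
ee_pos: [500.2, 321.6, 26.5]
eef_rot: [46.6, 89.4, 37.3]
wrist_force: [5.2, 1.1, 13.5]
grip_width: 18.4
```

```bash
python3 -c "
from h import *
st(); crop('scene','pics/e7.png',170,320,90,90,6)
crop('top','pics/e8.png',140,130,100,100,6)"
```

```text
t 15.9 p [500.2 321.6  26.5] rot [46.6 89.4 37.3] jaw-90: -9.29 F [ 5.2  1.1 13.5] w 18.4 q [-24.  48. -18. 104.  26.  31.  21.]
```

View pics/e7.png

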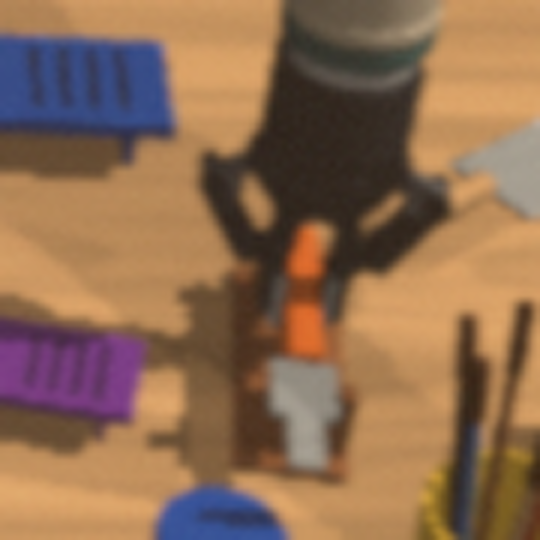

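View pics/e8.png

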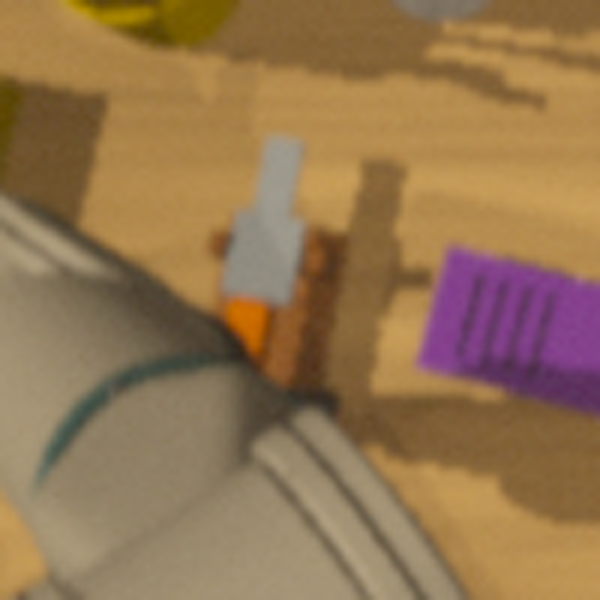

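{"name": "send_rows", "arguments": {"steps": [[[0.3,0,0,0,0],[0.5,0,0,0,0],[0.6,0,0,0,0],[0.6,0,0,0.01,0],[0.6,0,0,0.04,0],[0.6,0,0,0.05,0],[0.6,-0.02,-0.05,0.03,0],[0.6,-0.02,-0.05,0,0],[0.6,0,-0.04,0,0],[0.6,0,0,0,0]]]}}

```text
t: 17.25
ee_pos: [455.9, 174.6, 154.0]
eef_rot: [-87.0, 89.8, -96.5]
wrist_force: [-0.1, 0.1, -0.4]
grip_width: 51.3
```

```bash
python3 -c "
from h import *
st(); crop('scene','pics/f1.png',200,345,55,50,8)
crop('top','pics/f2.png',158,145,75,60,8)"
```

```text
t 17.25 p [455.9 174.6 154. ] rot [-87.   89.8 -96.5] jaw-90: -9.53 F [-0.1  0.1 -0.4] w 51.3 q [ -7.  31. -25. 116.  21.  37.  34.]
```

View pics/f1.png

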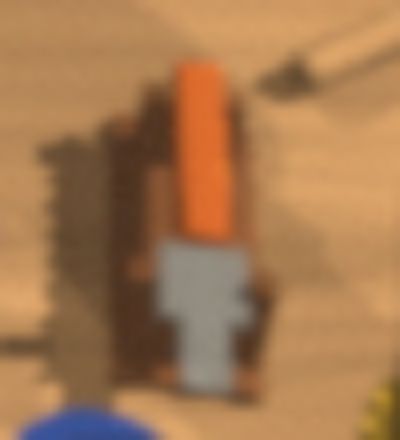

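View pics/f2.png

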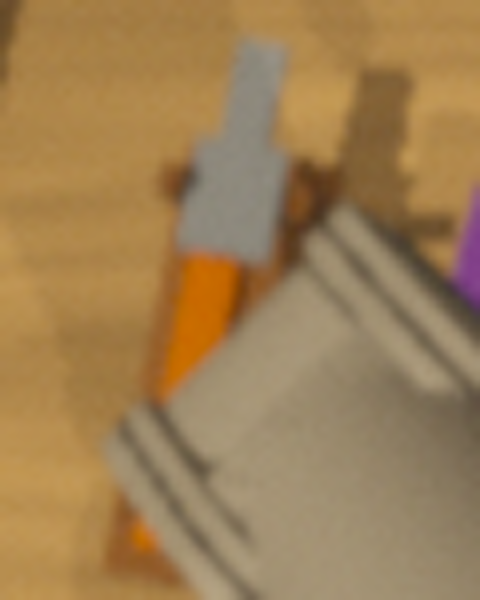

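Run:
```python
from h import *
np.set_printoptions(precision=1,suppress=True)
for a,z in (([232,264],115),([346,262],115),([225,53],100.7),([337,52],100.7)): print(ray("top",px(a,(220,120),5),z))
for a,z in (([254,316],115),([386,314],115),([266,507],100.7),([401,506],100.7)): print(ray("scene",px(a,(220,170),6),z))
```

```text
[596.2  36.8 115. ]
[598.4 -26.4 115. ]
[718.3  43.3 100.7]
[720.  -19.9 100.7]
[605.2 -26.2 115. ]
[602.8  37.9 115. ]
[720.2 -18.4 100.7]
[718.8  42.6 100.7]
```

Run:
```python
from h import *
np.set_printoptions(precision=2,suppress=True)
for X in ([598.7,5,100],[598.7,5,111],[598.7,5,115]): print((proj("scene",X)[0]-[220,170]+.5)*6-.5,(proj("top",X)[0]-[220,120]+.5)*5-.5)
import cv2
from station import capture
for n,r,c in(("scene",195,245),("top",120,220)):
    im=capture(n)["image"][r:r+70,c:c+90]; cv2.imwrite(f"pics/g_{n}.png",cv2.resize(im,None,fx=8,fy=8,interpolation=cv2.INTER_CUBIC))
```

```text
[317.91 331.06] [289.34 264.41]
[318.2  314.09] [289.41 261.52]
[318.31 307.87] [289.44 260.46]
```

View pics/g_scene.png

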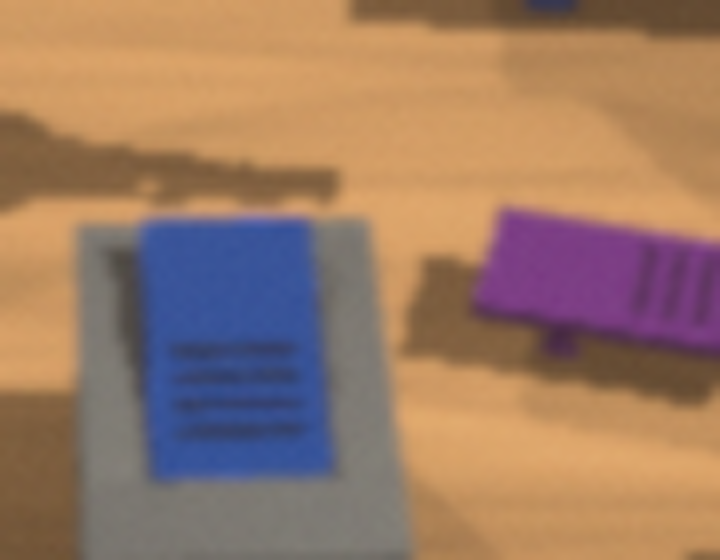

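View pics/g_top.png

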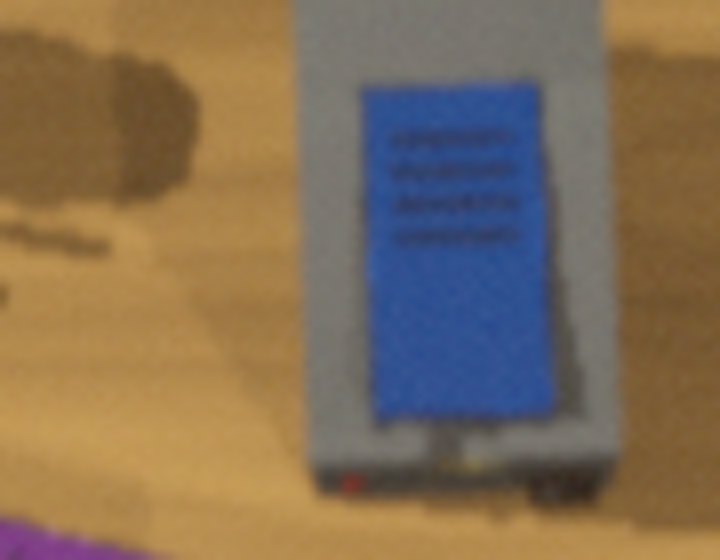

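{"name": "send_rows", "arguments": {"steps": [[[0.9,0.023,-0.024,0,1.5],[0.9,0.023,-0.024,0,1.5],[0.9,0.023,-0.024,0,1.5],[0.9,0.023,-0.024,0,1.5],[0.9,0.023,-0.024,0,2],[0.9,0.023,-0.024,0,2],[0.9,0.023,-0.024,0,2.4],[0.9,0,0,-0.02,0],[0.9,0,0,-0.02,0],[0.9,0,0,0,0],[0.9,0,0,0,0]]]}}

```text
t: 18.82
ee_pos: [617.6, 11.9, 114.0]
eef_rot: [36.8, 89.9, 40.0]
wrist_force: [0.5, -0.6, 0.7]
grip_width: 76.8
```

```bash
python3 -c "
from h import *
st(); crop('scene','pics/g1.png',185,220,90,100,6)
crop('top','pics/g2.png',110,220,90,110,6)"
```

```text
t 18.82 p [617.6  11.9 114. ] rot [36.8 89.9 40. ] jaw-90: 3.24 F [ 0.5 -0.6  0.7] w 76.8 q [ 13.  44. -27.  98.  27.  45.  66.]
```

View pics/g1.png

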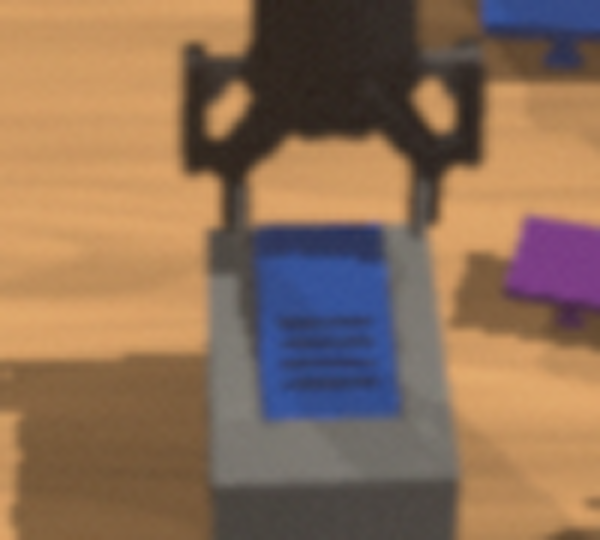

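View pics/g2.png

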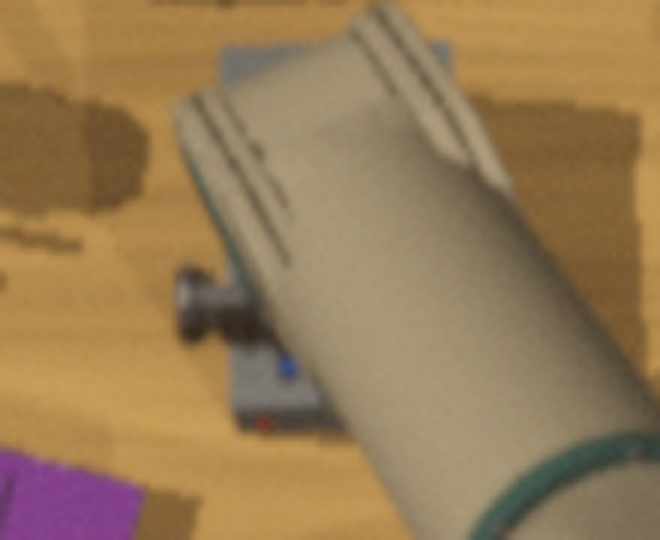

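{"name": "send_rows", "arguments": {"steps": [[[0.9,-0.001,-0.006,0,-0.4],[0.9,0,0,-0.005,0],[0.9,0,0,-0.005,0],[0.9,0,0,0,0],[0.9,0,0,0,0]]]}}

```text
t: 19.55
ee_pos: [616.0, 4.8, 103.4]
eef_rot: [127.2, 90.0, 130.0]
wrist_force: [-0.9, -0.0, 0.7]
grip_width: 76.7
```

```bash
python3 -c "
from h import *
s=st(); crop('scene','pics/g3.png',185,220,90,100,6)
x,y,z=s['ee_pos']
for yy in (-40,42):
  for zz in (100,104,108,112,116): print(yy,zz,((proj('scene',[x+11,yy+y,zz])[0]-[220,185]+.5)*6-.5).round(0))
"
```

```text
t 19.55 p [616.    4.8 103.4] rot [127.2  90.  130. ] jaw-90: 2.78 F [-0.9 -0.   0.7] w 76.7 q [ 13.  45. -27.  98.  27.  44.  66.]
-40 100 [234. 279.]
-40 104 [234. 273.]
-40 108 [234. 267.]
-40 112 [234. 260.]
-40 116 [234. 254.]
42 100 [405. 281.]
42 104 [405. 275.]
42 108 [405. 268.]
42 112 [406. 262.]
42 116 [406. 256.]
```

View pics/g3.png

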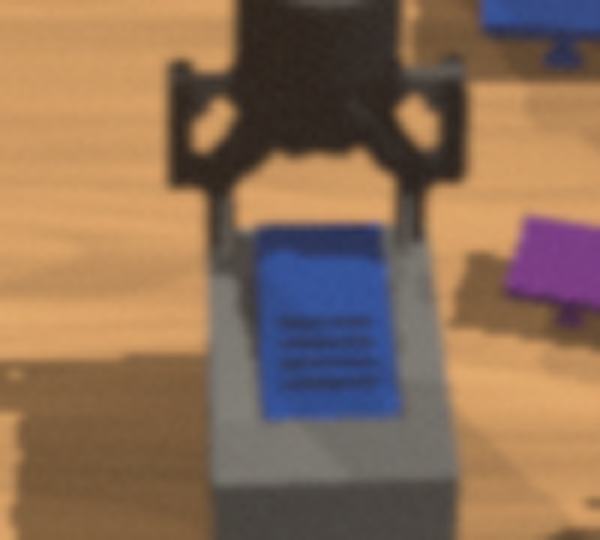

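{"name": "send_rows", "arguments": {"steps": [[[0.9,0,0.001,-0.003,0],[0.9,0,0,-0.003,0],[0.9,0,0,-0.002,0],[0.9,0,0,0,0]]]}}

```text
t: 20.1
ee_pos: [615.8, 5.7, 95.2]
eef_rot: [179.5, 90.0, -177.7]
wrist_force: [0.2, -0.6, 0.2]
grip_width: 76.9
```

{"name": "send_rows", "arguments": {"steps": [[[0.9,0,0,-0.002,0],[0.9,0,0,0,0]]]}}

```text
t: 20.35
ee_pos: [616.0, 5.6, 93.4]
eef_rot: [-170.3, 90.0, -167.6]
wrist_force: [-0.6, 0.7, 0.1]
grip_width: 76.8
```

```bash
python3 -c "
from h import *
s=st(); crop('scene','pics/g4.png',195,230,60,80,9)
"
```

```text
t 20.35 p [616.    5.6  93.4] rot [-170.3   90.  -167.6] jaw-90: 2.77 F [-0.6  0.7  0.1] w 76.8 q [ 13.  45. -26.  99.  28.  43.  65.]
```

View pics/g4.png

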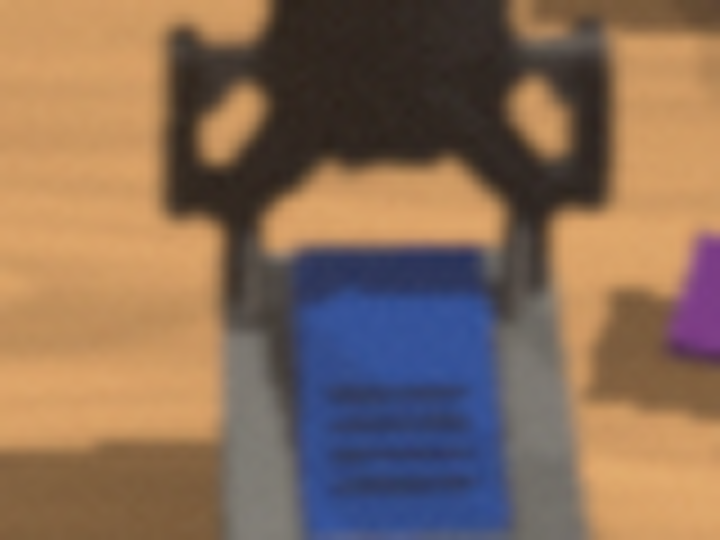

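{"name": "send_rows", "arguments": {"steps": [[[0.8,0,0,0,0],[0.7,0,0,0,0],[0.6,0,0,0,0],[0.6,0,0,0,0],[0.6,0,0,0,0]]], "grip_force": 40}}

```text
t: 21.02
ee_pos: [616.4, 6.4, 94.9]
eef_rot: [18.8, 89.9, 21.5]
wrist_force: [-2.1, 0.7, 8.9]
grip_width: 61.4
```

```bash
python3 -c "
from h import *
s=st(); crop('scene','pics/g5.png',195,230,60,80,9)
"
```

```text
t 21.02 p [616.4   6.4  94.9] rot [18.8 89.9 21.5] jaw-90: 2.78 F [-2.1  0.7  8.9] w 61.4 q [ 13.  45. -27.  99.  28.  43.  65.]
```

View pics/g5.png

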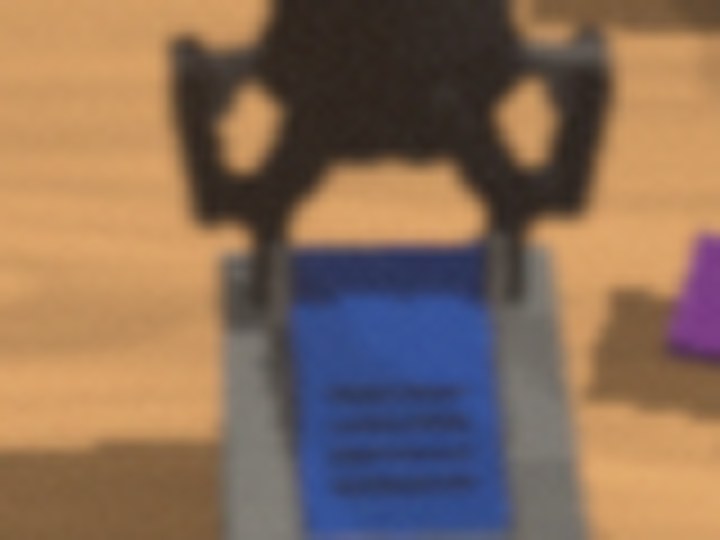

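{"name": "send_rows", "arguments": {"steps": [[[0.6,0,0,0,0],[0.6,0,0,0.004,0],[0.6,0,0,0.008,0],[0.6,0,0,0.01,0],[0.6,0,0,0.015,0],[0.6,0,0,0.015,0],[0.6,0,0,0,0]]], "grip_force": 70}}

```text
t: 21.95
ee_pos: [617.3, 5.8, 147.4]
eef_rot: [1.9, 89.8, 4.7]
wrist_force: [-0.3, -0.2, -1.1]
grip_width: 60.0
```

```bash
python3 -c "
from h import *
s=st(); crop('scene','pics/g6.png',175,220,90,100,6)
"
```

```text
t 21.95 p [617.3   5.8 147.4] rot [ 1.9 89.8  4.7] jaw-90: 2.75 F [-0.3 -0.2 -1.1] w 60.0 q [ 14.  41. -29.  97.  25.  48.  67.]
```

View pics/g6.png

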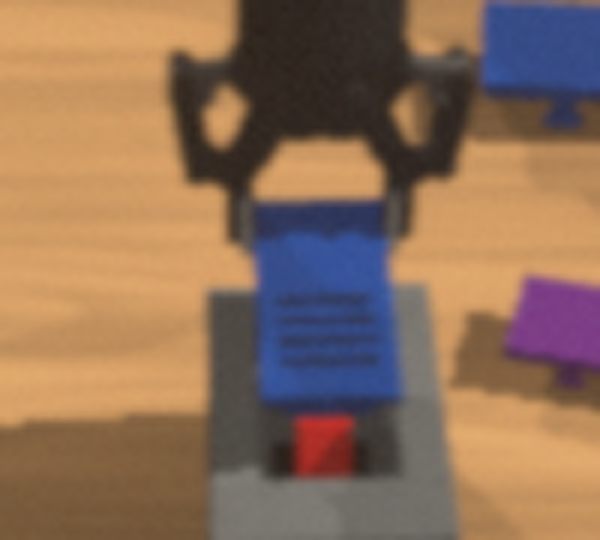

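Run:
```python
import cv2
for n,r,c,h,w in(("top",165,350,85,75),("scene",200,130,60,85)):
    im=cv2.imread(f"pics/{n}0.png")[r:r+h,c:c+w]; cv2.imwrite(f"pics/t_{n}.png",cv2.resize(im,None,fx=7,fy=7,interpolation=cv2.INTER_CUBIC))
```

```text
(no output)
```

View pics/t_top.png

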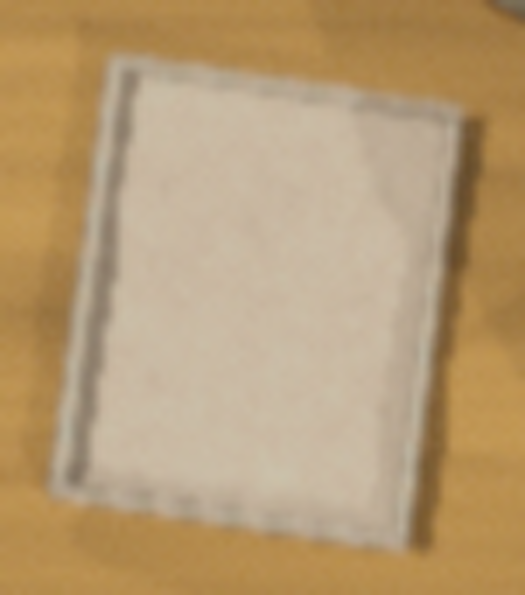

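View pics/t_scene.png

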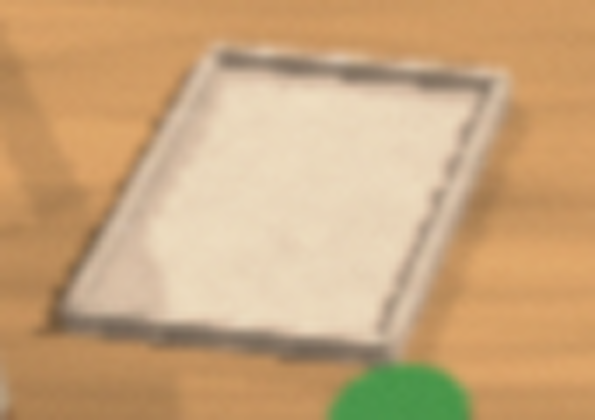

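Run:
```python
from h import *
np.set_printoptions(precision=1,suppress=True)
P=np.array([ray("top",px(a,(350,165),7),16) for a in([110,57],[463,105],[410,550],[53,493])]);print(P,P.mean(0))
print([np.degrees(np.arctan2(*(P[i]-P[j])[1::-1])) for i,j in((0,3),(1,2))],[np.linalg.norm(P[i]-P[j]) for i,j in((0,3),(1,2),(0,1),(3,2))])
Q=np.array([ray("scene",px(a,(130,200),7),16) for a in([212,45],[508,72],[395,345],[62,315])]);print(Q.mean(0))
# cover pose in hand
for a in([252,203],[388,203],[260,402],[400,398]): print(ray("scene",px(a,(220,175),6),160),ray("scene",px(a,(220,175),6),150))
```

```text
[[ 614.7 -256.8   16. ]
 [ 596.7 -407.    16. ]
 [ 407.6 -383.5   16. ]
 [ 429.  -233.1   16. ]] [ 512.  -320.1   16. ]
[np.float64(-7.258828626418123), np.float64(-7.081414431877303)] [np.float64(187.20681344748832), np.float64(190.55221479685355), np.float64(151.28898367287195), np.float64(151.89287908126605)]
[ 514.7 -318.7   16. ]
[597.  -27.1 160. ] [584.6 -27.4 150. ]
[595.9  37.6 160. ] [583.5  38.2 150. ]
[733.6 -20.7 160. ] [723.1 -20.9 150. ]
[730.3  39.8 160. ] [719.7  40.4 150. ]
```

{"name": "send_rows", "arguments": {"steps": [[[0.6,0,0,0.03,0],[0.6,-0.008,-0.02,0.02,-1],[0.6,-0.017,-0.035,0,-1],[0.6,-0.017,-0.035,0,-1],[0.6,-0.017,-0.035,0,-1],[0.6,-0.017,-0.035,0,-1],[0.6,-0.017,-0.035,0,-1],[0.6,-0.017,-0.035,0,-1],[0.6,-0.017,-0.035,0,-1],[0.6,-0.017,-0.035,0,-1],[0.6,-0.002,-0.02,0,-1],[0.6,0,0,0,0]]]}}

```text
t: 23.5
ee_pos: [470.2, -315.3, 195.2]
eef_rot: [35.6, 90.0, 28.2]
wrist_force: [0.9, 1.3, -2.4]
grip_width: 60.0
```

```bash
python3 -c "
from h import *
s=st(); crop('scene','pics/h1.png',150,120,100,120,6)
"
```

```text
t 23.5 p [ 470.2 -315.3  195.2] rot [35.6 90.  28.2] jaw-90: -7.37 F [ 0.9  1.3 -2.4] w 60.0 q [ 50.  34. -29. 102.  21.  49.  93.]
```

View pics/h1.png

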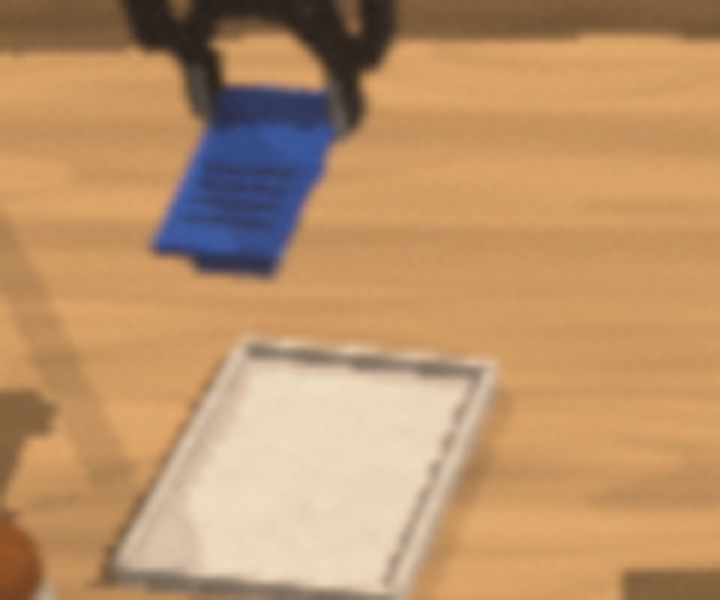

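{"name": "send_rows", "arguments": {"steps": [[[0.6,0.001,0.001,-0.03,0],[0.6,0,0,-0.04,0],[0.6,0,0,-0.04,0],[0.6,0,0,-0.025,0],[0.6,0,0,-0.015,0],[0.6,0,0,-0.005,0],[0.6,0,0,0,0],[0.6,0,0,0,0]]]}}

```text
t: 24.55
ee_pos: [471.8, -313.6, 41.5]
eef_rot: [-21.4, 89.9, -28.6]
wrist_force: [0.0, -0.1, -1.0]
grip_width: 59.8
```

```bash
python3 -c "
from h import *
s=st(); crop('scene','pics/h2.png',180,120,80,110,7);crop('top','pics/h3.png',155,340,100,100,6)
"
```

```text
t 24.55 p [ 471.8 -313.6   41.5] rot [-21.4  89.9 -28.6] jaw-90: -7.23 F [ 0.  -0.1 -1. ] w 59.8 q [ 44.  46. -21. 108.  30.  31.  85.]
```

View pics/h2.png

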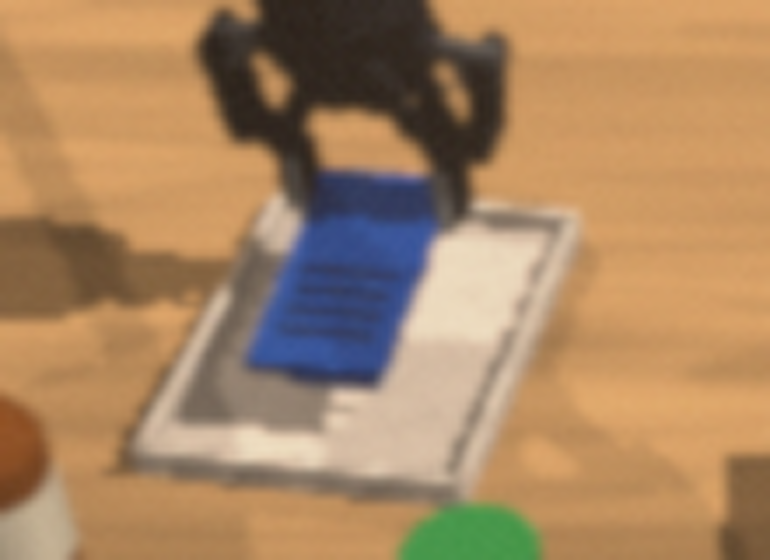

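View pics/h3.png

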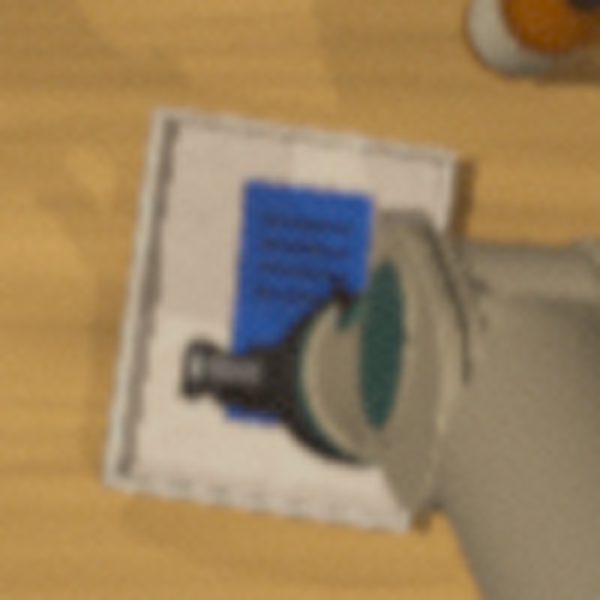

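{"name": "send_rows", "arguments": {"steps": [[[0.6,0,0,-0.004,0],[0.6,0,0,-0.004,0],[0.6,0,0,-0.003,0],[0.6,0,0,-0.003,0],[0.6,0,0,0,0]]], "grip_force": 30}}

```text
t: 25.28
ee_pos: [470.8, -313.3, 26.6]
eef_rot: [-167.7, 90.0, -174.9]
wrist_force: [-2.7, 0.5, 3.2]
grip_width: 60.2
```

{"name": "send_rows", "arguments": {"steps": [[[0.6,0,0,-0.002,0],[0.6,0,0,-0.002,0],[0.6,0,0,0,0]]]}}

```text
t: 25.65
ee_pos: [470.6, -313.3, 22.8]
eef_rot: [-157.7, 90.0, -164.9]
wrist_force: [-3.6, 0.3, 7.1]
grip_width: 60.1
```

```bash
python3 -c "
from h import *
s=st(); crop('scene','pics/h4.png',180,120,80,110,7)
"
```

```text
t 25.65 p [ 470.6 -313.3   22.8] rot [-157.7   90.  -164.9] jaw-90: -7.23 F [-3.6  0.3  7.1] w 60.1 q [ 43.  48. -20. 109.  31.  29.  85.]
```

View pics/h4.png

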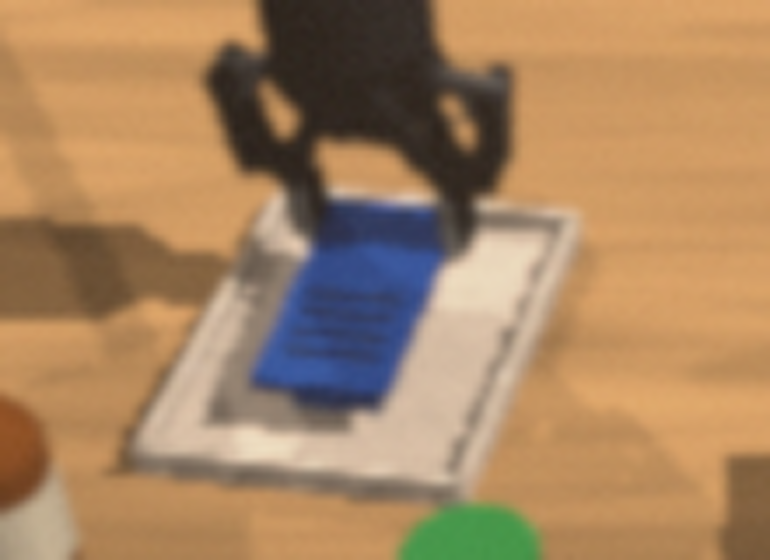

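{"name": "send_rows", "arguments": {"steps": [[[0.6,0,0,-0.001,0],[0.6,0,0,0,0]]], "grip_force": 20}}

```text
t: 25.95
ee_pos: [470.7, -313.4, 22.1]
eef_rot: [-132.1, 90.0, -139.3]
wrist_force: [-4.3, 0.6, 7.2]
grip_width: 60.2
```

{"name": "send_rows", "arguments": {"steps": [[[0.6,0,0,-0.001,0],[0.6,0,0,0,0]]]}}

```text
t: 26.2
ee_pos: [470.7, -313.5, 21.1]
eef_rot: [-115.7, 90.0, -122.9]
wrist_force: [-4.5, 0.9, 7.8]
grip_width: 60.1
```

{"name": "send_rows", "arguments": {"steps": [[[0.6,0,0,-0.0015,0],[0.6,0,0,0,0]]]}}

```text
t: 26.45
ee_pos: [470.8, -313.5, 19.6]
eef_rot: [-103.9, 90.0, -111.1]
wrist_force: [-4.3, 0.9, 8.7]
grip_width: 60.1
```

```bash
python3 -c "
from h import *
s=st(); crop('scene','pics/h5.png',180,120,80,110,7)
"
```

```text
t 26.45 p [ 470.8 -313.5   19.6] rot [-103.9   90.  -111.1] jaw-90: -7.24 F [-4.3  0.9  8.7] w 60.1 q [ 43.  48. -20. 109.  31.  29.  84.]
```

View pics/h5.png

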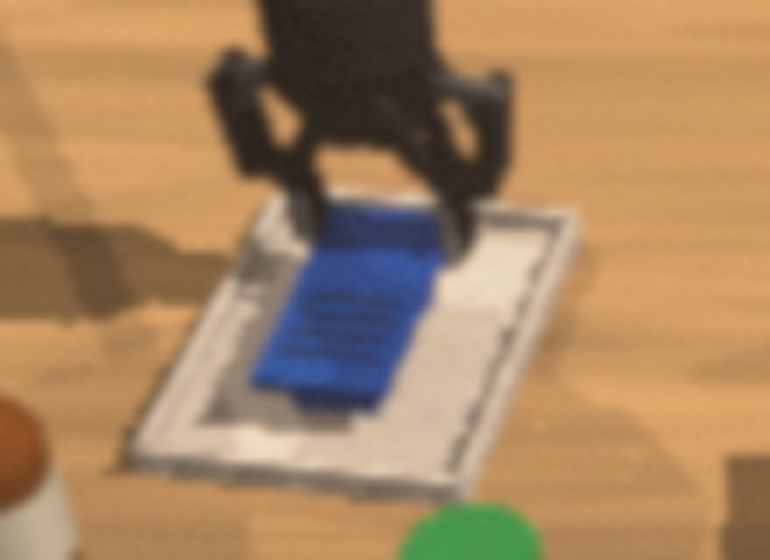

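```bash
python3 -c "
from h import *
P=place([512.5,-318.7,np.radians(-7.2)],[[-60,31,35],[-60,-31,35],[60,31,35],[60,-31,35],[-60,31,39],[-60,31,43]])
print(((proj('scene',P)-[120,180]+.5)*7-.5).round(0))"
```

```text
[[466. 216.]
 [339. 205.]
 [387. 387.]
 [251. 373.]
 [465. 210.]
 [464. 203.]]
```

{"name": "send_rows", "arguments": {"steps": [[[0.6,0,0,-0.0015,0],[0.6,0,0,0,0]]]}}

```text
t: 26.75
ee_pos: [470.9, -313.5, 18.0]
eef_rot: [-76.3, 90.0, -83.6]
wrist_force: [-3.3, 1.1, 6.9]
grip_width: 60.1
```

{"name": "send_rows", "arguments": {"steps": [[[0.6,0,0,-0.0015,0],[0.6,0,0,0,0]]]}}

```text
t: 27.0
ee_pos: [471.1, -313.7, 16.9]
eef_rot: [-60.7, 89.9, -68.0]
wrist_force: [-3.1, 0.9, 10.1]
grip_width: 59.7
```

{"name": "send_rows", "arguments": {"steps": [[[0.6,0,0,-0.0015,0],[0.6,0,0,0,0]]]}}

```text
t: 27.25
ee_pos: [471.0, -313.7, 16.6]
eef_rot: [-74.6, 89.9, -81.8]
wrist_force: [-6.5, 1.4, 20.2]
grip_width: 60.0
```

```bash
python3 -c "
from h import *
s=st(); crop('scene','pics/h6.png',180,120,80,110,7)
"
```

```text
t 27.25 p [ 471.  -313.7   16.6] rot [-74.6  89.9 -81.8] jaw-90: -7.25 F [-6.5  1.4 20.2] w 60.0 q [ 43.  48. -19. 109.  32.  28.  84.]
```

View pics/h6.png

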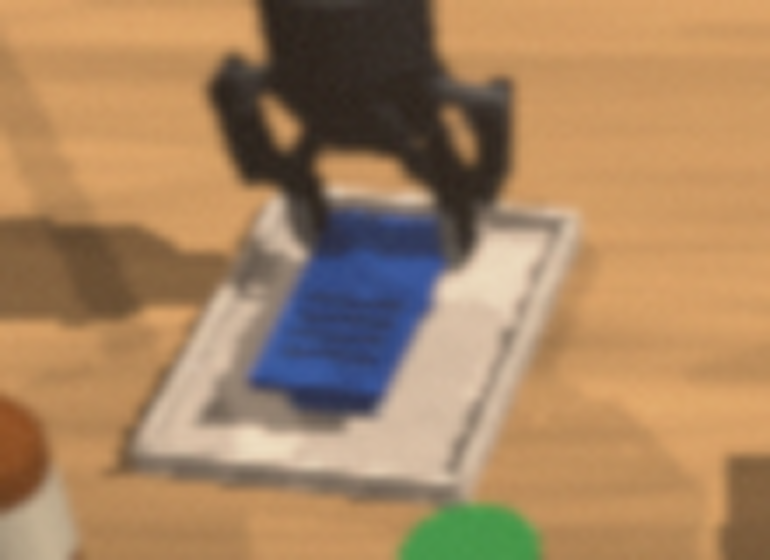

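{"name": "send_rows", "arguments": {"steps": [[[0.6,0,0,0.001,0],[0.75,0,0,0,0],[0.9,0,0,0,0],[0.9,0,0,0,0],[0.9,0,0,0.01,0],[0.9,0,0,0.04,0],[0.9,0,0,0.05,0],[0.6,0.01,0.02,0.05,1],[0.3,0.02,0.04,0.03,1.5],[0,0.02,0.04,0,1.5],[0,0.02,0.04,0,1.5],[0,0,0,0,0]]]}}

```text
t: 28.8
ee_pos: [543.0, -168.3, 196.7]
eef_rot: [43.2, 89.8, 41.9]
wrist_force: [0.6, 0.4, 1.2]
grip_width: 0.1
```

```bash
python3 -c "
from h import *
s=st(); crop('scene','pics/i1.png',180,120,80,110,7);crop('top','pics/i2.png',105,230,150,200,4)
"
```

```text
t 28.8 p [ 543.  -168.3  196.7] rot [43.2 89.8 41.9] jaw-90: -1.3 F [0.6 0.4 1.2] w 0.1 q [ 34.  34. -31. 102.  22.  50.  82.]
```

View pics/i1.png

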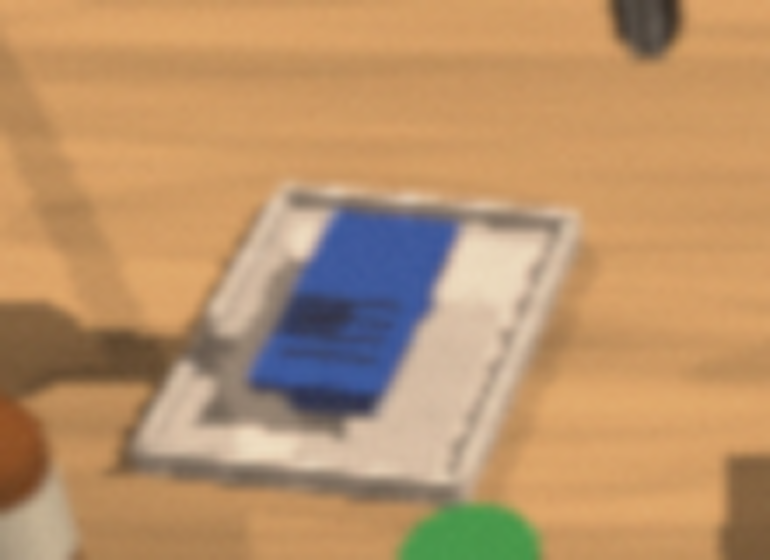

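View pics/i2.png

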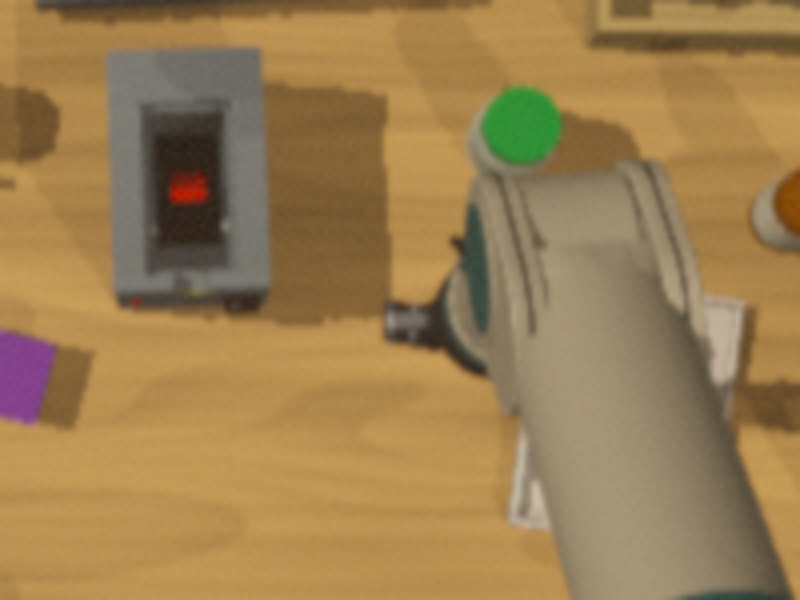

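{"name": "send_rows", "arguments": {"steps": [[[0,0.017,0.035,0,0.8],[0,0.017,0.035,0,0.8],[0,0.017,0.035,-0.01,0.8],[0,0.017,0.035,-0.01,0.8],[0,0.017,0.035,-0.02,0.9],[0,0,0,0,0],[0,0,0,0,0]]]}}

```text
t: 29.78
ee_pos: [625.7, -0.7, 155.3]
eef_rot: [-123.1, 89.9, -120.9]
wrist_force: [0.3, -0.8, -0.6]
grip_width: 0.5
```

```bash
python3 -c "
from h import *
s=st(); crop('scene','pics/j1.png',180,220,90,100,6);crop('top','pics/j2.png',105,220,90,100,6)
"
```

```text
t 29.77 p [625.7  -0.7 155.3] rot [-123.1   89.9 -120.9] jaw-90: 2.23 F [ 0.3 -0.8 -0.6] w 0.5 q [ 15.  42. -29.  95.  25.  50.  68.]
```

View pics/j1.png

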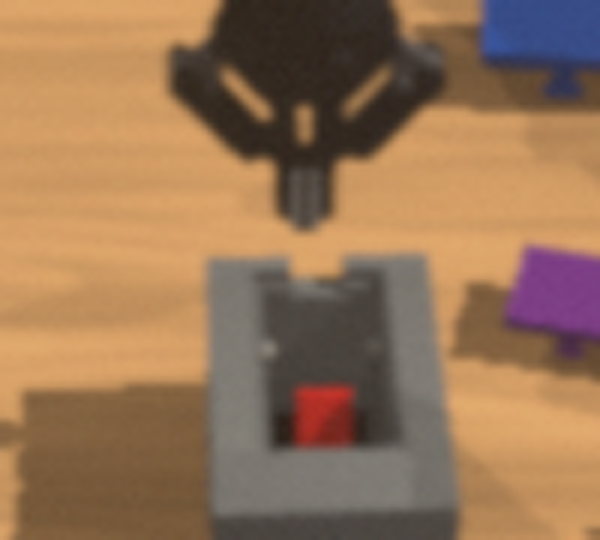

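View pics/j2.png

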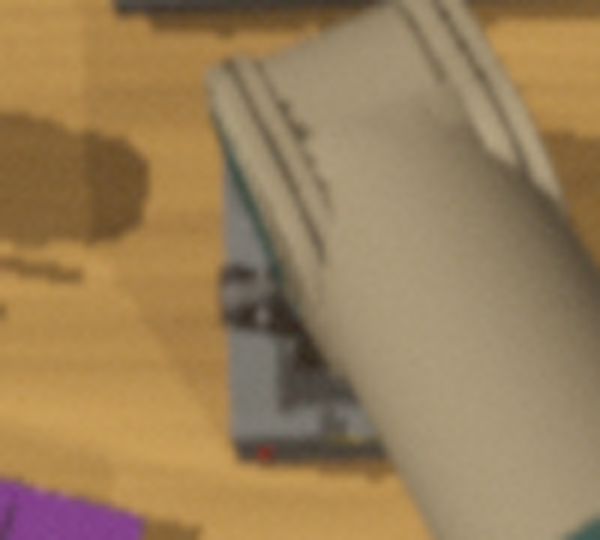

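{"name": "send_rows", "arguments": {"steps": [[[0,0.002,0.0073,-0.01,0.6],[0,0,0,-0.015,0],[0,0,0,-0.02,0],[0,0,0,-0.02,0],[0,0,0,-0.015,0],[0,0,0,-0.008,0],[0,0,0,0,0],[0,0,0,0,0]]]}}

```text
t: 30.88
ee_pos: [628.6, 9.1, 68.1]
eef_rot: [5.5, 89.9, 8.5]
wrist_force: [0.5, 0.2, 0.1]
grip_width: 0.1
```

```bash
python3 -c "
from h import *
s=st(); crop('scene','pics/j3.png',180,220,90,100,6)
"
```

```text
t 30.88 p [628.6   9.1  68.1] rot [ 5.5 89.9  8.5] jaw-90: 2.97 F [0.5 0.2 0.1] w 0.1 q [ 12.  48. -26.  97.  29.  41.  64.]
```

View pics/j3.png

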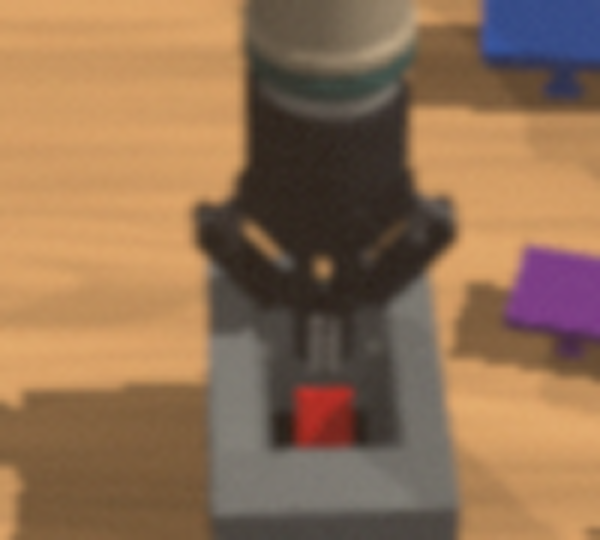

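{"name": "send_rows", "arguments": {"steps": [[[0,0.005,0,0,0],[0,0.005,0,0,0],[0,0.005,0,0,0],[0,0.005,0,0,0],[0,0.005,0,0,0],[0,0.005,0,0,0],[0,0.005,0,0,0],[0,0.005,0,0,0],[0,0,0,0,0]]]}}

```text
t: 32.05
ee_pos: [669.0, 9.3, 67.6]
eef_rot: [18.7, 89.9, 21.6]
wrist_force: [-2.1, 0.5, 1.3]
grip_width: -0.1
```

{"name": "send_rows", "arguments": {"steps": [[[0,0.004,0,0,0],[0,0.003,0,0,0],[0,0,0,0,0]]]}}

```text
t: 32.42
ee_pos: [675.0, 9.1, 67.1]
eef_rot: [156.9, 90.0, 159.8]
wrist_force: [-3.3, 0.7, -0.5]
grip_width: -0.1
```

```bash
python3 -c "
from h import *
s=st(); crop('scene','pics/j4.png',180,220,90,100,6)
"
```

```text
t 32.42 p [675.    9.1  67.1] rot [156.9  90.  159.8] jaw-90: 2.97 F [-3.3  0.7 -0.5] w -0.1 q [ 11.  51. -26.  89.  28.  46.  67.]
```

View pics/j4.png

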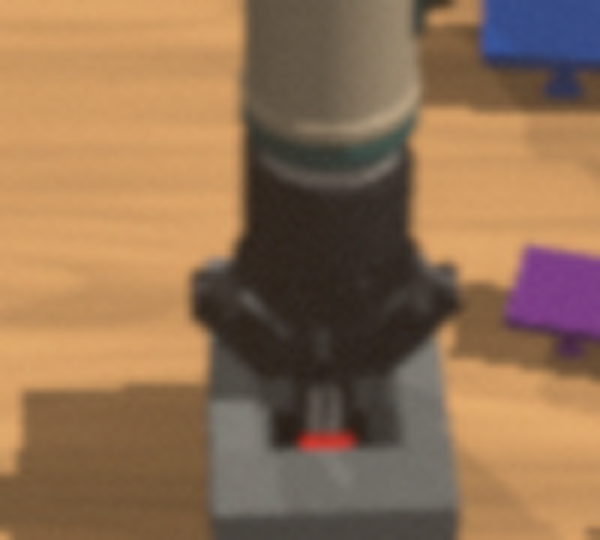

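Paddle moving over (−3 N). I'll push on until the end stop shows as a force rise.

{"name": "send_rows", "arguments": {"steps": [[[0,0.003,0,0,0],[0,0.002,0,0,0],[0,0,0,0,0]]]}}

```text
t: 32.85
ee_pos: [680.4, 8.5, 67.5]
eef_rot: [-46.0, 90.0, -43.0]
wrist_force: [-3.2, -0.2, -0.4]
grip_width: -0.2
```

{"name": "send_rows", "arguments": {"steps": [[[0,0.002,0,0,0],[0,0.001,0,0,0],[0,0,0,0,0]]]}}

```text
t: 33.22
ee_pos: [682.9, 8.6, 67.5]
eef_rot: [-139.2, 90.0, -136.3]
wrist_force: [-4.2, 0.4, 1.2]
grip_width: -0.1
```

{"name": "send_rows", "arguments": {"steps": [[[0,0.002,0,0,0],[0,0,0,0,0]]]}}

```text
t: 33.48
ee_pos: [683.1, 8.6, 67.4]
eef_rot: [-168.7, 89.7, -165.7]
wrist_force: [-9.0, -0.3, 3.7]
grip_width: -0.1
```

{"name": "send_rows", "arguments": {"steps": [[[0,0.002,0,0,0],[0,0,0,0,0]]]}}

```text
t: 33.72
ee_pos: [683.3, 8.6, 67.3]
eef_rot: [-171.0, 89.5, -168.0]
wrist_force: [-12.3, 0.0, 6.1]
grip_width: -0.0
```

{"name": "send_rows", "arguments": {"steps": [[[0,-0.006,0,0,0],[0,-0.015,0,0,0],[0,-0.015,0,0.01,0],[0,-0.01,0,0.03,0],[0,0,0,0.05,0],[0,-0.02,-0.02,0.04,0],[0,-0.05,-0.03,0,0],[0,-0.05,-0.03,0,0],[0,-0.05,-0.03,0,0],[0,0,0,0,0],[0,0,0,0,0]]]}}

```text
t: 35.1
ee_pos: [473.5, -101.0, 198.5]
eef_rot: [-2.0, 89.7, 0.9]
wrist_force: [0.5, 0.7, 0.7]
grip_width: 0.0
```

```bash
python3 -c "
from h import *
s=st(); crop('scene','pics/k1.png',110,0,300,560,1);crop('scene','pics/k3.png',200,245,70,80,8)
import cv2
from station import capture
cv2.imwrite('pics/k2.png',capture('top')['image'])
for q in (0.2,1.0,1.1,1.2):
  a=q-.6; print(q,((proj('scene',place([678.6,9,np.radians(2.84)],[[42*np.sin(a),0,40+42*np.cos(a)]]))[0]-[245,200]+.5)*8-.5).round(0))
"
```

```text
t 35.1 p [ 473.5 -101.   198.5] rot [-2.  89.7  0.9] jaw-90: 2.95 F [0.5 0.7 0.7] w 0.0 q [ 32.  28. -33. 115.  22.  43.  79.]
0.2 [232. 364.]
1.0 [237. 430.]
1.1 [237. 441.]
1.2 [238. 453.]
```

View pics/k1.png

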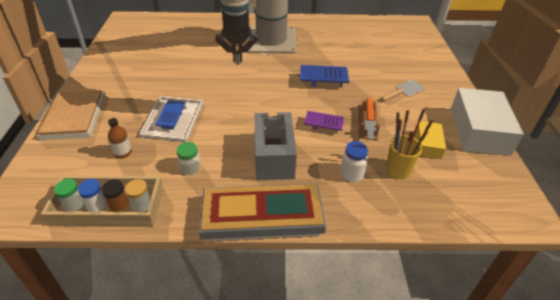

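View pics/k2.png

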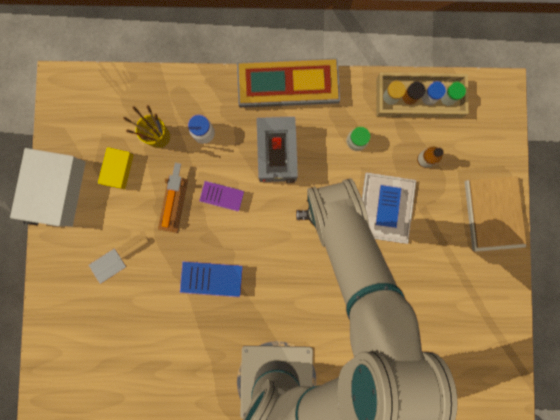

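View pics/k3.png

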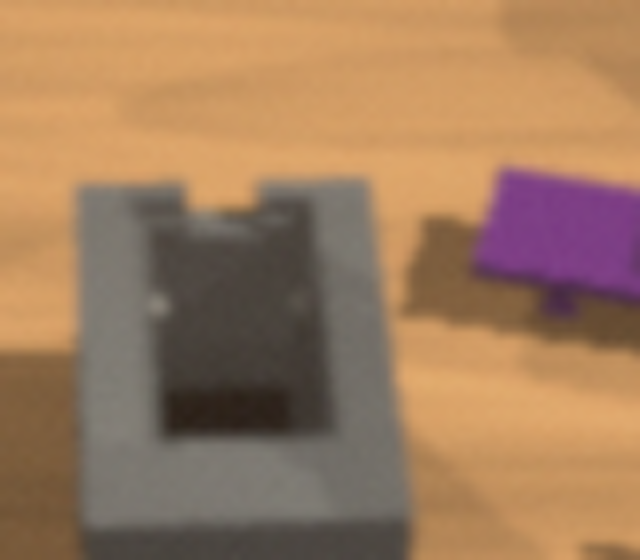

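Run:
```python
from h import *
import cv2
for q in(.2,1.0,1.2):
    a=q-.6; print(q,proj("top",place([678.6,9,np.radians(2.84)],[[42*np.sin(a)+4.5*np.cos(a)*k,0,40+42*np.cos(a)-4.5*k*np.sin(a)] for k in(-1,1)])).round(1)[:,1])
im=cv2.imread("pics/k2.png").astype(int); m=(im[...,2]>130)&(im[...,1]<70)&(im[...,0]<70); ys,xs=np.nonzero(m[125:175,265:295]); print(ys.min()+125,ys.max()+125,xs.min()+265,xs.max()+265)
im=cv2.imread("pics/k2.png")
for n,r,c,h,w in(("lev",155,140,80,60),("cov",165,350,85,75)):
    cv2.imwrite(f"pics/k_{n}.png",cv2.resize(im[r:r+h,c:c+w],None,fx=7,fy=7,interpolation=cv2.INTER_CUBIC))
```

```text
0.2 [153.1 150. ]
1.0 [141.5 138.9]
1.2 [139.1 136.9]
138 144 273 280
```

View pics/k_lev.png

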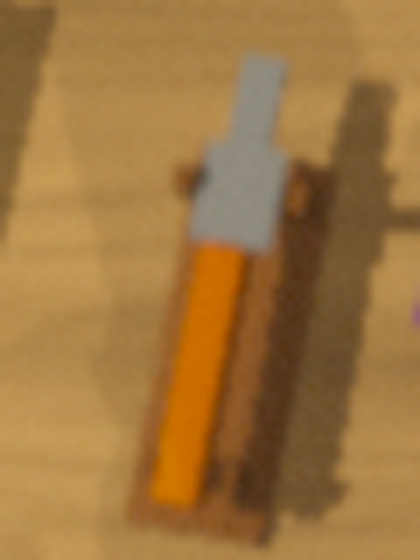

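View pics/k_cov.png

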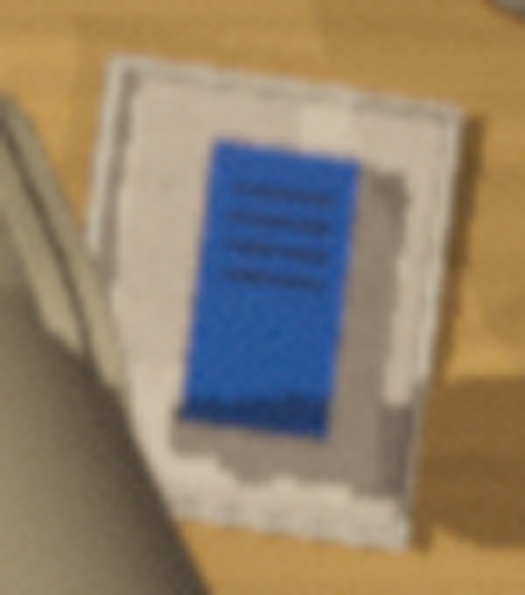

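```bash
python3 -c "
from station import ticket
print(ticket.job_done())"
```

```text
the job is handed in; nothing more can be done
None
```

I did the whole job in the order asked and handed it in at about 35 s of robot time, well inside the 72 s limit.

- **Prying:** I took the orange lever from its rest, slid it under the notched end of the blue cover and pried until the cover popped up. The cover stayed up once the lever was out. I measured its front edge about 11–12 mm above shut, against the 15 mm given, but it then lifted off freely.
- **Lever:** It is back in its rest. In the last top picture its tip and tail are within about a pixel (roughly 2 mm) of where they started. An earlier picture, taken just after release, showed the blade about 2 mm to one side.
- **Cover:** I gripped it across its sides, lowered it in contact with the tray floor, and pressed until the force jumped to 20 N before letting go. The pictures show it flat, face up and centred in the white tray.
- **Breaker:** I pushed the paddle away from the notch until it stopped moving and the force rose from 4 N to 12 N. In the top picture the paddle lies at its on side, between about 1.1 and 1.2 by the picture. In the scene picture the wall hides it, which fits the on position but does not confirm the exact angle.

No other object looked moved in the final pictures. The highest wrist force I read was 20 N, and the gripper ended up in free space touching nothing.

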